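Scoop frozen rice cakes into the weighing bowl and put the scoop on its stand

ROBOT

A 6-joint arm with a two-finger parallel gripper is mounted at the origin on the work surface. World frame = base frame: x ahead of the robot, y to its left, z up, the work surface at z = 0. Lengths are in m, angles in rad, forces in N, time in s.
With the tool pointing down it reaches from about 0.325 to 0.75 m from the base axis. Payload 7.6 kg.
Tool frame: the origin (TCP) lies midway between the tips of the shut fingers; the grasp point (between the pads) lies ctrl.hold_point_z behind it (ctrl.hold_point_z is the distance from the TCP to the grasp point, in m); z points along the fingers, y is the line along which they close (so a half turn about z gives the same grasp; the last joint's range is limited). The gripper opens to 85 mm and grips with 20 to 120 N. Pads are 22 mm wide; open, the fingers measure 114 mm over their backs; the gripper's body (76 mm by 85 mm) begins 54 mm behind the grasp point. The pads swing forward as they close: fully open they stand 13 mm farther back than shut.
Start: joints at [-1.331, 0.052, 1.401, -0, 1.689, -0.07], TCP at [0.16, -0.5, 0.199] pointing down, gripper open.
Joint ranges: [-2.9, 2.9], [-0.91, 2.17], [0.12, 2.37], [-1.06, 4.2], [0.26, 2.73], [-2.93, 2.93]. Speed limits (rad/s): [2.57, 2.57, 3.01, 3.14, 3.14, 3.14].

INTERFACE

Orientations are given as a rotation vector (axis times angle).
In Python, from station import ctrl gives the robot as it stands.
- The arm moves only by the tool apply_moves, never from a script. Its argument "targets" is one flat list of numbers, 6 for each row, row after row: the shift along the tool's x, y, z in cm, then the turn, a rotation vector about the tool's x, y, z in rad. A call has exactly 10 rows; each row shifts and turns the commanded pose from where the row before left it, along the tool's axes as they then stand; what a row does not reach is not made up. A row lasts 1/12 s, in which the tool goes at most 41.7 mm and 7.16 degrees, less where a joint would pass 70% of its speed; a pose out of reach is approached as far as the arm can. A call is refused whole if a number of a shift passes 4.17 or a number of a turn 0.125, either way. A call with a gripper value outside its range is refused whole. "fingers" is the closure, from -1 (fully open) to 1 (shut), set as the call begins (left out, the last holds). The fingers move at their own pace and stop on an object; "grip_force" is the grip in N (left out, the last holds). Time passes only in rows, so rows that do not move let the fingers close, or fill a call up. It gives the time, the measured TCP pose, the force, the opening and the grip force at its end, in the units of the state.
- ctrl.sense(): the state, without advancing time (a new reading comes with each control period).
- ctrl.snapshot(name): name is "side" or "top" or "wrist"; returns a dict with "frame" (384x512x3 uint8, blue, green, red), "mtx" (3x3 intrinsics, pixels), "R" (3x3) and "t" (3): a world point X has camera coordinates R X + t; the wrist camera has in their place "T_tool_cam" (4x4, takes a point from camera to tool coordinates, whose origin is the TCP and whose axes are the flange's). Camera axes: x right, y down, z forward; pixel columns grow to the right and rows downward; lengths in m; the calibration is good to about 2 mm. A picture is of the moment at which its call begins: read the wrist's pose just before it. There is no depth.
- ctrl.sign_off(): hands the job in; it is judged then, once.
Trained networks look in a picture, given as the dict that the camera call returned (one of the last four; its "shot" number tells which), for a name from the list of things; names that differ only in an ending like _2 or _b are one class to them, and where a whole thing is asked for, a point or a joint stands for the part that bears it (a point fixed in the world has none). Each returns a list of dicts, best first, with "score" (0 to 1); they miss things now and then, are a little off and sometimes report something else, mostly with a low value. They report only what shows in the picture. A call takes as long as a camera call. They do not tell look-alikes from the thing itself.
- ctrl.outline_of(picture, label): "region" (384x512 bool, what is visible of it) and "rect" ([left, top, width, height] in pixels, round what is visible of it).
The state is a dict: "t": time; "joint_positions": joint angles; "dq": joint speeds; "tau": joint torques, N m; "ee_pos": TCP position; "ee_rot": TCP orientation; "wrist_force": force on the tool from outside, world axes, zero at the start; "moment": the same for the moment, N m; "width": finger opening in m; "finger_force": force on a finger pad.
Only numpy, scipy, OpenCV 4.12 (cv2) and the standard library are available. Lean on these libraries where they do the work, as an engineer would, in place of code of your own. Each camera call takes 0.05 s, during which the arm holds its last target. There are 200 camera calls.

TASK

Pick up the steel scoop by its handle and use it to move at least three of the six frozen rice cakes from the steel tub into the bowl on the scale, spilling none and never touching them with the fingers. Then lay the empty scoop level on top of its narrow raised stand and let go of it. The bowl stays upright on the scale, and the sauce bottle, jar and mug stay where they are.

Things in the scene. Friction and masses are not known exactly. Their poses are not given: they have to be found in the camera images.
- scoop: Loose steel scoop, 0.2 kg, flat on the table at first. Origin: centre of the underside of its flat pan; x forward to the open lip, z up. Pan x -55 to +55 mm, 100 mm wide outside, floor 2 mm, side walls 2.5 mm thick, 38 mm high (16 mm from x = 5 to 35, none ahead of that), back wall 42 mm high. Handle behind and above it, see scoop_grip. Centre of mass about 30 mm behind the origin, at x = -30.
- scoop_grip (a point): Point on the middle line of the scoop's handle, at (-110, 0, 95) mm in the scoop's frame, axes as the scoop's. The handle is a straight black bar along x, from x = -170 to -65 mm, 20 mm wide (y), 18 mm high; a 12 mm rod joins its front end to the pan's back wall.
- tub: Open steel tub fixed to the table. Origin under it on the table; x along its length, away from the robot. Inner floor 4 mm above the table, x -120 to +95 mm, y -68 to +68 mm; walls 4 mm, rim 58 mm high. The +x end wall leans outward, from x = 95 at the floor to 130 at the rim; the others are upright. The rice cakes lie in its +x half; the -x half is empty at first.
- scale: White counter scale fixed to the table, 210 x 190 mm, with a steel platform whose top is 44 mm above the table. Origin on the table under its middle; its platform's centre is 12 mm toward its +x. It starts on the other side of the table from the tub.
- scale_top (a point): Centre of the top of the scale's platform.
- bowl: Loose steel bowl on the scale's platform, 0.45 kg. Origin at the centre of its underside; 75 mm high, mouth 190 mm across outside, wall 3 mm; its rim is 119 mm above the table.
- bowl_rim (a point): Centre of the bowl's mouth, 75 mm above its underside.
- stand: Narrow raised scoop stand of wood, fixed. Origin on the table under its middle; x is its length. Its flat top is 120 mm long (x) and 50 mm wide (y), 70 mm above the table, carried by two posts over a 130 x 90 mm foot.
- stand_top (a point): Centre of the stand's flat top, 70 mm above the table; axes as the stand's.
- cake0: One of six equal off-white frozen rice cakes: stubby rod with round ends, 40 mm long (its x), 26 mm thick, 25 g, slick, loose. Origin at its middle.
- cake1: One of six equal off-white frozen rice cakes: stubby rod with round ends, 40 mm long (its x), 26 mm thick, 25 g, slick, loose. Origin at its middle.
- cake2: One of six equal off-white frozen rice cakes: stubby rod with round ends, 40 mm long (its x), 26 mm thick, 25 g, slick, loose. Origin at its middle.
- cake3: One of six equal off-white frozen rice cakes: stubby rod with round ends, 40 mm long (its x), 26 mm thick, 25 g, slick, loose. Origin at its middle.
- cake4: One of six equal off-white frozen rice cakes: stubby rod with round ends, 40 mm long (its x), 26 mm thick, 25 g, slick, loose. Origin at its middle.
- cake5: One of six equal off-white frozen rice cakes: stubby rod with round ends, 40 mm long (its x), 26 mm thick, 25 g, slick, loose. Origin at its middle.
- sauce: Bystander: loose amber sauce bottle, 60 mm across, 190 mm high; origin under its middle.
- jar: Bystander: loose glass jar, 68 mm across, 85 mm high; origin under its middle.
- mug: Bystander: loose white mug, 80 mm across, 90 mm high, handle at its +y; origin under its middle.
There are look-alikes about, which are no part of the job. What is shaped like the cake5 but blue, orange or purple is not meant.

How it is judged:
On the way, in this order (a step that is already met when the one before it is completed fails the run):
1. a rice cake is carried in the scoop, lifted clear of the tub (((distance between cake0 and scoop below 0.075 m and height (world z) of cake0 above 0.08 m and contact force between scoop and cake0 above 0.05 N) or (distance between cake1 and scoop below 0.075 m and height (world z) of cake1 above 0.08 m and contact force between scoop and cake1 above 0.05 N) or (distance between cake2 and scoop below 0.075 m and height (world z) of cake2 above 0.08 m and contact force between scoop and cake2 above 0.05 N) or (distance between cake3 and scoop below 0.075 m and height (world z) of cake3 above 0.08 m and contact force between scoop and cake3 above 0.05 N) or (distance between cake4 and scoop below 0.075 m and height (world z) of cake4 above 0.08 m and contact force between scoop and cake4 above 0.05 N) or (distance between cake5 and scoop below 0.075 m and height (world z) of cake5 above 0.08 m and contact force between scoop and cake5 above 0.05 N))), for 0.2 s.
2. at least three rice cakes are in the bowl (((distance between cake1 and bowl_rim below 0.088 m and distance between cake0 and bowl_rim below 0.088 m and distance between any of cake2, cake3, cake4, cake5 and bowl_rim below 0.088 m) or (distance between cake2 and bowl_rim below 0.088 m and distance between any of cake0, cake1 and bowl_rim below 0.088 m and distance between any of cake3, cake4, cake5 and bowl_rim below 0.088 m) or (distance between cake3 and bowl_rim below 0.088 m and distance between any of cake0, cake1, cake2 and bowl_rim below 0.088 m and distance between any of cake4, cake5 and bowl_rim below 0.088 m) or (distance between cake4 and bowl_rim below 0.088 m and distance between any of cake0, cake1, cake2, cake3 and bowl_rim below 0.088 m and distance between cake5 and bowl_rim below 0.088 m))), for 0.2 s.
At the end, for the whole second after the job is handed in: At least three rice cakes lie in the bowl and every other one lies in the tub; the bowl stands upright (within 0.1 rad) on the scale, within 40 mm of the platform's centre; the scoop rests level (within 0.12 rad) on the stand's top, released and at rest (((distance between cake1 and bowl_rim below 0.088 m and distance between cake0 and bowl_rim below 0.088 m and distance between any of cake2, cake3, cake4, cake5 and bowl_rim below 0.088 m) or (distance between cake2 and bowl_rim below 0.088 m and distance between any of cake0, cake1 and bowl_rim below 0.088 m and distance between any of cake3, cake4, cake5 and bowl_rim below 0.088 m) or (distance between cake3 and bowl_rim below 0.088 m and distance between any of cake0, cake1, cake2 and bowl_rim below 0.088 m and distance between any of cake4, cake5 and bowl_rim below 0.088 m) or (distance between cake4 and bowl_rim below 0.088 m and distance between any of cake0, cake1, cake2, cake3 and bowl_rim below 0.088 m and distance between cake5 and bowl_rim below 0.088 m)) and (distance between cake0 and bowl_rim below 0.088 m or (x of cake0 in the frame of tub between -0.122 and 0.13 m and y of cake0 in the frame of tub between -0.07 and 0.07 m and z of cake0 in the frame of tub below 0.07 m)) and (distance between cake1 and bowl_rim below 0.088 m or (x of cake1 in the frame of tub between -0.122 and 0.13 m and y of cake1 in the frame of tub between -0.07 and 0.07 m and z of cake1 in the frame of tub below 0.07 m)) and (distance between cake2 and bowl_rim below 0.088 m or (x of cake2 in the frame of tub between -0.122 and 0.13 m and y of cake2 in the frame of tub between -0.07 and 0.07 m and z of cake2 in the frame of tub below 0.07 m)) and (distance between cake3 and bowl_rim below 0.088 m or (x of cake3 in the frame of tub between -0.122 and 0.13 m and y of cake3 in the frame of tub between -0.07 and 0.07 m and z of cake3 in the frame of tub below 0.07 m)) and (distance between cake4 and bowl_rim below 0.088 m or (x of cake4 in the frame of tub between -0.122 and 0.13 m and y of cake4 in the frame of tub between -0.07 and 0.07 m and z of cake4 in the frame of tub below 0.07 m)) and (distance between cake5 and bowl_rim below 0.088 m or (x of cake5 in the frame of tub between -0.122 and 0.13 m and y of cake5 in the frame of tub between -0.07 and 0.07 m and z of cake5 in the frame of tub below 0.07 m)) and horizontal distance between bowl and scale_top below 0.04 m and angle between bowl's own z axis and vertical below 0.1 rad and z of bowl in the frame of scale_top between -0.004 and 0.008 m and angle between scoop's own z axis and vertical below 0.12 rad and z of scoop in the frame of stand_top between -0.008 and 0.012 m and horizontal distance between scoop and stand_top below 0.12 m and contact force between scoop and stand above 0.5 N and linear speed of each of scoop, bowl below 0.02 m/s); the robot touches nothing.
It fails at once if the fingers touch a rice cake (contact force between the fingers and cake0 above 0.5 N or contact force between the fingers and cake1 above 0.5 N or contact force between the fingers and cake2 above 0.5 N or contact force between the fingers and cake3 above 0.5 N or contact force between the fingers and cake4 above 0.5 N or contact force between the fingers and cake5 above 0.5 N).
It fails at once if the sauce bottle, jar or mug is pushed more than 30 mm or knocked over (distance of any of sauce, jar, mug from where it was at the start of the episode above 0.03 m or angle between any of sauce, jar, mug's own z axis and vertical above 0.5 rad).
It also fails if it takes over 72 s, if anything falls off the work surface, if the arm or the gripper's body presses on something with over 40 N, if the wrist force passes 120 N, or if a joint passes its speed limit or range.

## Working session

There is one attempt and no reset: what is moved stays moved. The work goes in short steps, Python scripts to look and compute and a tool call to move; the robot and the scene stay as the last step left them, time stands still between calls to the robot, and variables do not carry over. Pictures are saved under pics/ and viewed, at most 10 in all, crops included, and the job is handed in when it is done.

Besides the shell and the picture viewer there is one more tool, called after "Request:" as name(argument=value, ...) on one line, values as JSON. apply_moves: Moves the arm, as the interface text tells. Its arguments: {"type":"object","properties":{"targets":{"type":"array"},"fingers":{"type":"number"},"grip_force":{"type":"number"}},"required":["targets"]}

```bash
mkdir -p pics; ls; python3 - <<'E'
from station import ctrl
import cv2,numpy as np
print(ctrl.sense(), ctrl.hold_point_z)
P={}
for n in("side","top"):
    p=ctrl.snapshot(n);P[n]=p
    print(n,p["mtx"].tolist(),np.round(p["R"],4).tolist(),np.round(p["t"],4).tolist())
    for l in["scoop","tub","scale","bowl","stand","cake0","sauce","jar","mug"]:
        for r in ctrl.outline_of(p,l)[:8]: print(n,l,round(r["score"],2),r["rect"],[int(v.mean()) for v in np.nonzero(r["region"])[::-1]] if r["region"].any() else None)
cv2.imwrite("pics/a.png",cv2.resize(P["top"]["frame"],(800,600)))
cv2.imwrite("pics/b.png",cv2.resize(P["side"]["frame"],(800,600)))
E
```

```text
pics
{'t': 0.0, 'joint_positions': array([-1.33130242e+00,  5.28548197e-02,  1.40171287e+00, -1.57428775e-05,
        1.68858553e+00, -7.03342848e-02]), 'dq': array([ 0.0004854 , -0.00036209, -0.00284424, -0.00105888,  0.00019091,
        0.00024911]), 'tau': array([ 1.39839599e-04, -3.81669581e+01, -3.60187733e+01, -3.12199563e-05,
        6.25042841e-03,  6.21669543e-06]), 'ee_pos': array([ 0.1599886 , -0.49966952,  0.19846899]), 'ee_rot': array([-3.10243679e+00, -4.84490167e-01,  2.31444027e-04]), 'wrist_force': array([-0.29699509, -0.82225631, -0.28467739]), 'moment': array([ 0.06394415,  0.00722504, -0.01450862]), 'finger_force': 0.0, 'width': 0.08553232427138706} 0.0187
side [[414.73419541119637, 0.0, 248.4770622210976], [0.0, 414.73419541119637, 194.92407419430182], [0.0, 0.0, 1.0]] [[-0.8845, -0.4661, -0.0209], [-0.2552, 0.5208, -0.8147], [0.3906, -0.7152, -0.5796]] [0.5581, 0.1882, 1.0167]
side scoop 0.97 [247.2, 187.8, 81.6, 41.2] [282, 208]
side tub 0.93 [183.0, 235.9, 129.4, 95.2] [251, 282]
side tub 0.62 [237.3, 271.9, 9.7, 13.3] [242, 280]
side scale 0.59 [287.8, 145.0,
[... 1389 characters left out ...]
 76.1, 76.8] [417, 230]
top stand 0.55 [263.1, 129.6, 38.1, 59.8] [279, 158]
top cake0 0.66 [379.0, 192.5, 77.8, 78.7] [416, 230]
top cake0 0.63 [184.6, 219.8, 9.0, 11.9] [187, 224]
top cake0 0.6 [118.2, 216.5, 15.4, 17.0] [123, 223]
top cake0 0.54 [91.5, 223.3, 15.5, 11.7] [97, 229]
top cake0 0.51 [153.5, 222.9, 10.0, 6.0] [155, 224]
top cake0 0.46 [151.9, 238.5, 8.3, 12.7] [154, 243]
top cake0 0.43 [166.6, 219.4, 11.4, 13.4] [171, 225]
top cake0 0.42 [166.1, 235.6, 13.7, 11.2] [170, 242]
top sauce 0.81 [182.9, 127.6, 29.9, 38.1] [198, 146]
top jar 0.78 [338.3, 137.6, 31.5, 32.5] [353, 154]
top mug 0.79 [389.5, 129.5, 41.2, 48.3] [407, 156]
top mug 0.58 [164.3, 235.4, 16.9, 14.5] [170, 242]
```

View pics/a.png

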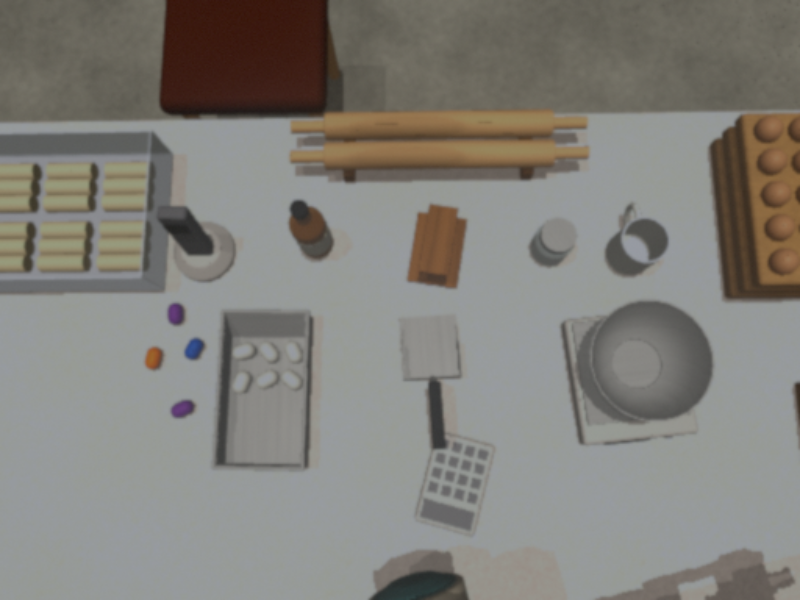

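View pics/b.png

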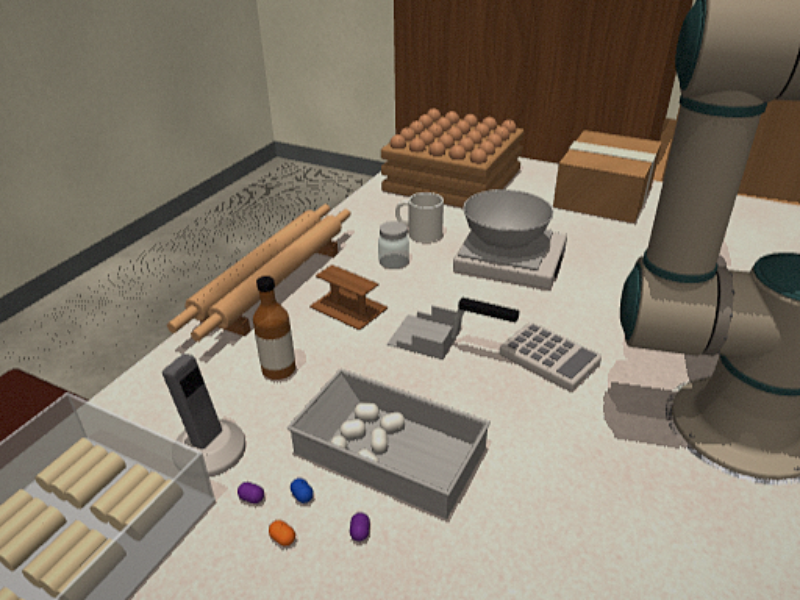

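Top view (800×600): the scoop pan is at (430,347) and its handle runs (435,378)–(438,447). The tub is at (263,390) with six white cakes at (242–294, 350–382). The stand is at (437,247) and the bowl at (645,360).

What could be taken for a cake: purple (176,313), blue (193,348), orange (153,357), purple (181,408). These lie outside the tub and I'm leaving them. The calculator at (455,483) is not the scale, which is at (635,380). Next I'll fit poses from points in both views.

```bash
cat > h.py <<'E'
from station import ctrl
import cv2,numpy as np
from scipy.optimize import least_squares
from scipy.spatial.transform import Rotation as Ro
def proj(p,X):
    c=np.atleast_2d(X)@np.array(p["R"]).T+p["t"]; q=c@np.array(p["mtx"]).T
    return q[:,:2]/q[:,2:]
def onz(p,uv,z):
    d=np.linalg.inv(p["mtx"])@np.array([uv[0],uv[1],1.]); R=np.array(p["R"]); d=R.T@d; o=-R.T@np.array(p["t"])
    return o+d*(z-o[2])/d[2]
def world(p,s):  # make wrist snapshot into world R,t
    T=np.eye(4);T[:3,:3]=Ro.from_rotvec(s["ee_rot"]).as_matrix();T[:3,3]=s["ee_pos"]
    W=np.linalg.inv(T@np.array(p["T_tool_cam"]));p["R"]=W[:3,:3];p["t"]=W[:3,3];return p
def fit(obs,x0,free=4): # obs: (pic,local point,uv); params x,y,yaw,z
    def f(v):
        c,s=np.cos(v[2]),np.sin(v[2]);z=v[3] if len(v)>3 else 0
        return np.concatenate([(proj(p,[c*L[0]-s*L[1]+v[0],s*L[0]+c*L[1]+v[1],L[2]+z])[0]-uv) for p,L,uv in obs])
    r=least_squares(f,x0,loss="soft_l1");return np.round(r.x,4),np.round(r.fun,1)
E
python3 - <<'E'
from h import *
t=ctrl.snapshot("top");s=ctrl.snapshot("side");k=.64
def o(L,a,b): 
    r=[]
    if a: r.append((t,np.array(L)/1e3,np.array(a)*k))
    if b: r.append((s,np.array(L)/1e3,np.array(b)*k))
    return r
tub=o((134,72,58),(221,312),(291,430))+o((134,-72,58),(311,312),(340,375))+o((-124,72,58),(214,467),(447,510))+o((-124,-72,58),(306,466),(487,430))
print("tub",*fit(tub,[.4,.2,0,0]))
sc=o((-65,0,95),(435,380),(462,305))+o((-170,0,95),(438,446),(518,315))+o((55,50,1),(401,318),(389,344))+o((55,-50,1),(457,316),(424,308))+o((-55,50,0),None,(437,355))
print("scoop",*fit(sc,[.45,0,0,0]))
st=o((60,25,70),(431,205),(317,279))+o((60,-25,70),(458,208),(333,267))+o((-60,25,70),(418,281),(362,297))+o((-60,-25,70),(447,285),(378,283))
print("stand",*fit(st,[.6,0,0,0]))
# bowl: rim ellipse -> centre approx by fitting circle
for p,lab in((t,"top"),(s,"side")):
    for l in("bowl","sauce","jar","mug"):
        r=ctrl.outline_of(p,l)
        if r: 
            x,y,w,h=r[0]["rect"];print(lab,l,r[0]["score"],np.round(onz(p,(x+w/2,y+h/2),.119),3),np.round(onz(p,(x+w/2,y+h),.0),3))
th=np.linspace(0,2*np.pi,60)
rt=[ctrl.outline_of(t,"bowl")[0]["rect"],ctrl.outline_of(s,"bowl")[0]["rect"]]
def f(v):
    X=np.c_[v[0]+.095*np.cos(th),v[1]+.095*np.sin(th),0*th+v[2]]
    a=proj(t,X);b=proj(s,X);x,y,w,h=rt[0];X2,Y2,W2,H2=rt[1]
    return [a[:,0].min()-x,a[:,0].max()-x-w,a[:,1].min()-y,a[:,1].max()-y-h,b[:,0].min()-X2,b[:,0].max()-X2-W2,b[:,1].min()-Y2]
r=least_squares(f,[.45,-.3,.119]);print("bowl",r.x,np.round(r.fun,1))
print("cakes",[np.round(onz(t,np.array(c)*k,.02),3).tolist() for c in((244,351),(269,351),(293,351),(242,381),(267,379),(291,380))])
sc4=[onz(t,np.array(c)*k,.03)[:2] for c in((566,322),(583,442),(696,431))];print("scale corners",np.round(sc4,3).tolist())
print(world(ctrl.snapshot("wrist"),ctrl.sense())["T_tool_cam"])
E
```

```text
tub [ 0.4677  0.2975 -0.0198 -0.0168] [ 2.5 -0.9 -0.9  2.1 -1.3 -0.3  0.8  0.6  0.6 -0.6  0.2 -6.2 -2.2  1.1
  0.6 -0.2]
scoop [0.543  0.0148 0.0305 0.0019] [-0.1  0.6 -0.8 -2.5 -0.1  2.1  0.6  0.5  0.2 -0.8 -0.7 -1.7  0.8 -1.
 -8.7  2.8  3.9  1.8]
stand [ 0.7164  0.0024 -0.1701 -0.0069] [-1.2 -0.  -0.3 -1.   0.   0.9  0.3 -0.4 -0.1 -5.5  1.2  0.5  0.3 -5.
  1.5  1.8]
top bowl 0.93 [ 0.505 -0.321  0.119] [ 0.41  -0.358  0.   ]
top sauce 0.82 [0.721 0.211 0.119] [0.698 0.23  0.   ]
top jar 0.85 [ 0.701 -0.178  0.119] [ 0.687 -0.203  0.   ]
top mug 0.85 [ 0.698 -0.315  0.119] [ 0.66  -0.354  0.   ]
side bowl 0.59 [ 0.498 -0.275  0.119] [ 0.515 -0.353  0.   ]
side sauce 0.75 [0.703 0.245 0.119] [0.718 0.248 0.   ]
side jar 0.59 [ 0.66  -0.087  0.119] [ 0.712 -0.184  0.   ]
side mug 0.96 [ 0.657 -0.2    0.119] [ 0.699 -0.29   0.   ]
bowl [ 0.50950742 -0.32183188  0.11566928] [-1.5  1.4 -0.6 -1.8 -2.5  5.6  1.2]
cakes [[0.536, 0.337, 0.02], [0.536, 0.294, 0.02], [0.536, 0.252, 0.02], [0.485, 0.338, 0.02], [0.488, 0.296, 0.02], [0.486, 0.255, 0.02]]
scale corners [[0.581, -0.214], [0.381, -0.231], [0.398, -0.416]]
[[ 3.19586334e-04 -9.59885720e-01 -2.80391337e-01  7.15845398e-02]
 [ 9.99999924e-01  3.69554600e-04 -1.25338659e-04  3.07647518e-04]
 [ 2.23930698e-04 -2.80391275e-01  9.59885765e-01 -1.76590602e-01]
 [ 0.00000000e+00  0.00000000e+00  0.00000000e+00  1.00000000e+00]]
```

Request:
apply_moves(targets=[0, 0, 0, 0, 0, 0.093, 0, 0, 0, 0, 0, 0.093, 0, 0, 0, 0, 0, 0.093, 1.7, -2.95, 0, 0, 0, 0, 1.7, -2.95, 0, 0, 0, 0, 1.7, -2.95, 0, 0, 0, 0, 1.7, -2.95, 0, 0, 0, 0, 1.7, -2.95, 0, 0, 0, 0, 1.7, -2.95, 0, 0, 0, 0, 1.7, -2.95, 0, 0, 0, 0], fingers=-1)

```text
t: 2.48
ee_pos: [0.2731, -0.2885, 0.1994]
ee_rot: [3.141, 0.048, 0.001]
wrist_force: [0.4, -0.1, 0.2]
width: 0.0854
finger_force: 0.0
```

Request:
apply_moves(targets=[1.7, -2.95, 0, 0, 0, 0, 1.7, -2.95, 0, 0, 0, 0, 1.7, -2.95, 0, 0, 0, 0, 1.7, -2.95, 0, 0, 0, 0, 1.7, -2.95, 0, 0, 0, 0, 1.7, -2.95, 0, 0, 0, 0, 1.7, -2.95, 0, 0, 0, 0, 1.7, -2.95, 0, 0, 0, 0, 1.7, -2.95, 0, 0, 0, 0, 0, 0, 0, 0, 0, 0])

```text
t: 3.32
ee_pos: [0.4188, -0.0156, 0.1991]
ee_rot: [-3.14, -0.057, -0.001]
wrist_force: [0.5, -0.3, 0.2]
width: 0.0854
finger_force: 0.0
```

```bash
python3 - <<'E'
from h import *
import json
s=ctrl.sense();print(s["ee_pos"],s["ee_rot"],s["joint_positions"])
p=world(ctrl.snapshot("wrist"),s)
cv2.imwrite("pics/c.png",cv2.resize(p["frame"],(800,600)))
json.dump({k:np.array(p[k]).tolist() for k in("mtx","R","t")},open("c.json","w"))
E
```

```text
[ 0.41877768 -0.01560805  0.19914568] [-3.13951915e+00 -5.69899147e-02 -6.37148507e-04] [-1.26615821e-01 -2.54455193e-01  1.68618959e+00  1.61403155e-03
  1.70968101e+00  1.40810321e+00]
```

View pics/c.png

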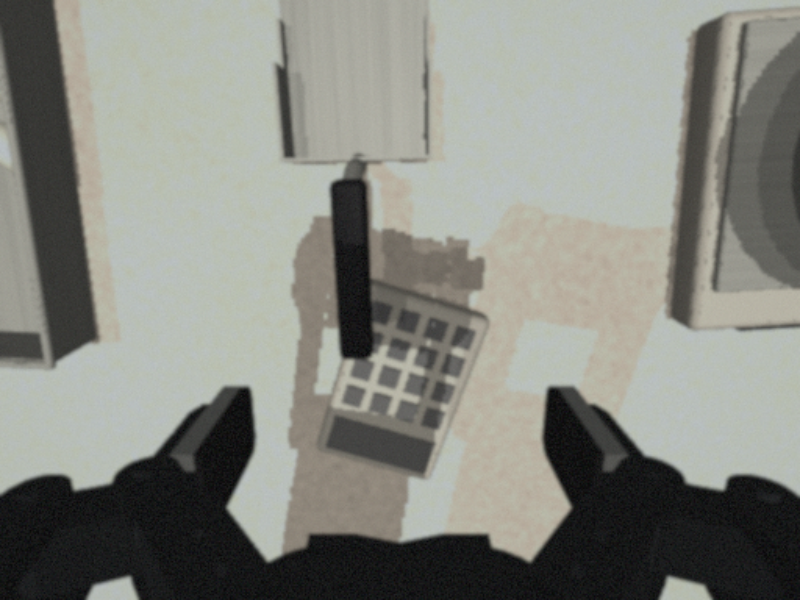

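The wrist picture shows the handle's top face running from (350,181) to (356,356), with the pan behind its front end and the calculator below. Now computing its position.

```bash
python3 - <<'E'
from h import *
import json
w={k:np.array(v) for k,v in json.load(open("c.json")).items()};k=.64
t=ctrl.snapshot("top");s=ctrl.snapshot("side");
for z in(.095,.104):print([np.round(onz(p,np.array(c)*k,z),4) for p,c in((w,(350,181)),(w,(356,356)),(t,(435,379)),(t,(438,446)),(s,(518,315)))])
k=.64
obs=[(w,(-65,0,104),(350,181)),(w,(-170,0,104),(356,356)),(t,(-65,0,100),(435,379)),(t,(-170,0,100),(438,446)),(s,(-170,0,95),(518,315)),(s,(-65,0,95),(462,305)),(w,(-55,50,42),(281,160)),(w,(-55,-50,42),(440,160))]
print(fit([(p,np.array(L)/1e3,np.array(u)*k) for p,L,u in obs],[.54,.01,.03,0]))
E
```

```text
[array([0.4789, 0.0135, 0.095 ]), array([0.3744, 0.0088, 0.095 ]), array([0.4813, 0.0124, 0.095 ]), array([0.3781, 0.0093, 0.095 ]), array([0.3758, 0.0055, 0.095 ])]
[array([0.4793, 0.0126, 0.104 ]), array([0.3781, 0.0081, 0.104 ]), array([0.4807, 0.0127, 0.104 ]), array([0.3784, 0.0097, 0.104 ]), array([0.3727, 0.0176, 0.104 ])]
(array([ 0.5453,  0.0153,  0.0401, -0.003 ]), array([ 0.3, -1.4, -0.1,  1.4, -0.1,  0.4,  0.4,  1.2, -0.3,  1.6, -1.6,
       -1.2,  1.4,  0.2, -3.3, -0.2]))
```

Request:
apply_moves(targets=[0.85, -1.28, 0, 0, 0, 0, 0.85, -1.28, 0, 0, 0, 0, 0, 0, 2, 0, 0, 0, 0, 0, 2, 0, 0, 0, 0, 0, 2, 0, 0, 0, 0, 0, 2, 0, 0, 0, 0, 0, 2, 0, 0, 0, 0, 0, 1.3, 0, 0, 0, 0, 0, 1, 0, 0, 0, 0, 0, 0, 0, 0, 0])

```text
t: 4.3
ee_pos: [0.4323, 0.0053, 0.0744]
ee_rot: [-3.141, -0.045, 0.005]
wrist_force: [0.5, -0.0, -0.8]
width: 0.0855
finger_force: 0.0
```

Request:
apply_moves(targets=[0, 0, 0, 0, 0, 0, 0, 0, 0, 0, 0, 0, 0, 0, 0, 0, 0, 0, 0, 0, 0, 0, 0, 0, 0, 0, 0, 0, 0, 0, 0, 0, 0, 0, 0, 0, 0, 0, 0, 0, 0, 0, 0, 0, 0, 0, 0, 0, 0, 0, 0, 0, 0, 0, 0, 0, 0, 0, 0, 0], fingers=1, grip_force=110)

```text
t: 5.13
ee_pos: [0.4336, 0.0062, 0.0763]
ee_rot: [3.141, 0.048, -0.0]
wrist_force: [-0.9, -0.0, 1.2]
width: 0.0002
finger_force: 0.0
```

```bash
python3 - <<'E'
from h import *
s=ctrl.sense();print(s)
p=ctrl.snapshot("wrist");
cv2.imwrite("pics/d.png",cv2.resize(p["frame"],(640,480)))
E
```

```text
{'t': 5.1333, 'joint_positions': array([-7.07235835e-02, -1.33180230e-01,  1.82954685e+00, -8.61373979e-05,
        1.44524191e+00,  1.46925353e+00]), 'dq': array([ 2.09639064e-03, -9.37548195e-05,  4.79495442e-04,  7.35532598e-04,
        2.57238770e-04, -3.90951414e-04]), 'tau': array([ 3.91895621e-03, -2.87819910e+01, -3.41643798e+01, -8.32448018e-05,
        7.66550420e-04, -9.98052064e-05]), 'ee_pos': array([0.43361503, 0.00624768, 0.07626911]), 'ee_rot': array([ 3.14113564e+00,  4.84244355e-02, -3.63909982e-05]), 'wrist_force': array([-0.8926439 , -0.04659751,  1.15210308]), 'moment': array([0.01521535, 0.01792141, 0.05287547]), 'finger_force': 0.0, 'width': 0.00019322149640138765}
```

View pics/d.png

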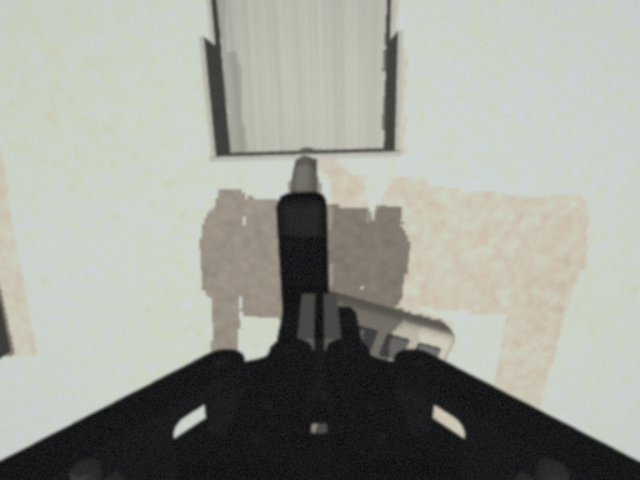

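The fingers are fully shut (width 0), and the handle lies left of them at about (305,250) of 640×480. They missed it. I'll triangulate the handle height from the two wrist views.

```bash
python3 - <<'E'
from h import *
import json
s=ctrl.sense();d=world(ctrl.snapshot("wrist"),s);t=ctrl.snapshot("top");sd=ctrl.snapshot("side")
w={k:np.array(v) for k,v in json.load(open("c.json")).items()}
print(w["mtx"][0,0],-w["R"].T@w["t"],-d["R"].T@d["t"])
def tri(obs):
    f=lambda X:np.concatenate([proj(p,X)[0]-u for p,u in obs]);r=least_squares(f,[.45,0,.05]);return np.round(r.x,4),np.round(r.fun,1)
W=lambda a,b:(w,np.array([a,b])*.64)
D=lambda a,b:(d,np.array([a,b])*.8)
print("front end",tri([W(352,181),D(303,196)]))
print("back wall corners",tri([W(285,160),D(216,155)]),tri([W(428,160),D(397,151)]))
for z in(.06,.08,.095,.104): print(z,[np.round(onz(p,np.array(u),z)[:2],4) for p,u in (W(332,182),W(370,182),D(278,205),D(328,205))])
for n,p in(("top",t),("side",sd)):
    for l in("scoop",):
        r=ctrl.outline_of(p,l);print(n,[(x["score"],x["rect"]) for x in r])
a=sd["frame"][150:270,200:370];b=t["frame"][180:310,210:340]
cv2.imwrite("pics/e.png",np.hstack([cv2.resize(a,(480,340)),cv2.resize(b,(320,340))]))
E
```

```text
313.4465189318251 [ 0.49033819 -0.01354888  0.37576711] [0.50526266 0.00820119 0.25285646]
front end (array([0.4784, 0.0137, 0.0902]), array([-1. ,  0.4,  0.6, -0.3]))
back wall corners (array([0.4887, 0.0673, 0.0188]), array([-0.9, -0.3,  0.6,  0.2])) (array([ 0.4943, -0.0337,  0.0372]), array([ 1.2, -2.3, -0.8,  1.5]))
0.06 [array([0.4765, 0.0281]), array([0.4774, 0.0043]), array([0.4683, 0.0274]), array([0.4691, 0.0025])]
0.08 [array([0.4774, 0.0255]), array([0.4782, 0.0032]), array([0.4721, 0.0254]), array([0.4728, 0.0031])]
0.095 [array([0.478 , 0.0235]), array([0.4788, 0.0023]), array([0.475 , 0.0239]), array([0.4756, 0.0035])]
0.104 [array([0.4784, 0.0223]), array([0.4792, 0.0018]), array([0.4767, 0.023 ]), array([0.4773, 0.0038])]
top [(0.8, [256.6, 201.6, 39.5, 85.9]), (0.44, [184.8, 126.1, 26.3, 40.4]), (0.39, [357.8, 203.1, 88.5, 82.4])]
side [(0.71, [251.9, 190.5, 81.3, 37.4])]
```

View pics/e.png

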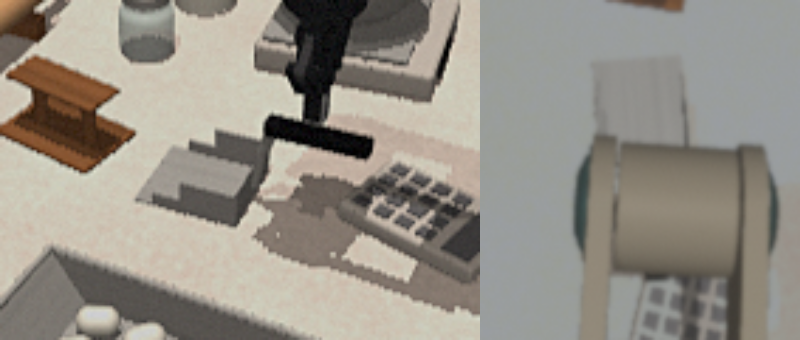

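```bash
python3 - <<'E'
from h import *
sd=ctrl.snapshot("side");d=ctrl.snapshot("wrist")
for z in(.076,.09,.1,.11,.12,.13): print(z,(proj(sd,[.4336,.0062,z])[0]-[200,150])*[2.82,2.83])
T=np.linalg.inv(np.array(d["T_tool_cam"]))
for x in(.011,-.011):
  for z in(0,-.0187,-.04):
    c=T@[x,0,z,1];q=d["mtx"]@c[:3];print(x,z,q[:2]/q[2]*1.25)
cv2.imwrite("pics/f.png",np.hstack([cv2.resize(d["frame"][200:310,190:330],(420,330)),cv2.resize(sd["frame"][150:230,270:350],(330,330),interpolation=cv2.INTER_NEAREST)]))
E
```

```text
0.076 [311.62904509 146.62409227]
0.09 [312.58272226 134.91251583]
0.1 [313.27235228 126.44355482]
0.11 [313.96913287 117.88678173]
0.12 [314.67317582 109.24082369]
0.13 [315.38459525 100.50427906]
0.011 0 [318.1962197  261.78263306]
0.011 -0.0187 [318.13006862 275.91967797]
0.011 -0.04 [318.03518933 296.196183  ]
-0.011 0 [318.19575232 304.13601899]
-0.011 -0.0187 [318.13188926 322.12441357]
-0.011 -0.04 [318.04104571 347.71243851]
```

View pics/f.png

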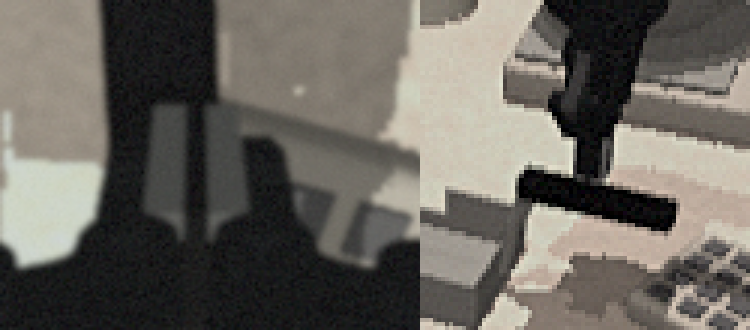

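Both crops show the shut fingers sitting on top of the handle, tips near z≈0.105, so they end about 3–4 cm short of the reported TCP. I'll open, centre, go down 3.9 cm and regrip.

Request:
apply_moves(targets=[0, 0, -0.5, 0, 0, 0, 0, 0, 0, 0, 0, 0, 0, 0, 0, 0, 0, 0, 0, 0, 0, 0, 0, 0, 0, 0, 0, 0, 0, 0, 0, -0.5, 0.8, 0, 0, 0, 0, 0, 0.9, 0, 0, 0, 0, 0, 0.9, 0, 0, 0, 0, 0, 0.9, 0, 0, 0, 0, 0, 0.9, 0, 0, 0], fingers=-1)

```text
t: 6.37
ee_pos: [0.433, 0.0113, 0.0358]
ee_rot: [3.141, 0.049, -0.002]
wrist_force: [-0.0, -0.7, -0.0]
width: 0.0854
finger_force: 0.0
```

Request:
apply_moves(targets=[0, 0, 0, 0, 0, 0, 0, 0, 0, 0, 0, 0, 0, 0, 0, 0, 0, 0, 0, 0, 0, 0, 0, 0, 0, 0, 0, 0, 0, 0, 0, 0, 0, 0, 0, 0, 0, 0, 0, 0, 0, 0, 0, 0, 0, 0, 0, 0, 0, 0, 0, 0, 0, 0, 0, 0, 0, 0, 0, 0], fingers=1, grip_force=110)

```text
t: 7.2
ee_pos: [0.4338, 0.0112, 0.0377]
ee_rot: [3.141, 0.048, 0.001]
wrist_force: [-1.3, -1.5, 4.8]
width: 0.0189
finger_force: 106.8
```

Request:
apply_moves(targets=[0, 0, -0.5, 0, 0, 0, 0, 0, -1, 0, 0, 0, 0, 0, -1.5, 0, 0, 0, 0, 0, -1.5, 0, 0, 0, 0, 0, -1.5, 0, 0, 0, 0, 0, -1.5, 0, 0, 0, 0, 0, -1.5, 0, 0, 0, 0, 0, -1.5, 0, 0, 0, 0, 0, -1.5, 0, 0, 0, 0, 0, 0, 0, 0, 0])

```text
t: 8.03
ee_pos: [0.4346, 0.0112, 0.1606]
ee_rot: [3.141, 0.048, 0.008]
wrist_force: [0.1, -1.4, -1.7]
width: 0.0185
finger_force: 106.9
```

```bash
python3 - <<'E'
from h import *
s=ctrl.sense();print(s["ee_pos"],s["ee_rot"],s["joint_positions"],s["moment"])
t=ctrl.snapshot("top");sd=ctrl.snapshot("side");d=world(ctrl.snapshot("wrist"),s);k=.64
def f4(L,a,b): return [(p,np.array(L)/1e3,np.array(u)*k) for p,u in((t,a),(sd,b)) if u]
tub=f4((134,72,58),(221,312),(291,430))+f4((134,-72,58),(311,312),(340,375))+f4((-124,72,58),(214,467),None)+f4((-124,-72,58),(306,466),(487,430))+f4((-124,72,0),None,(447,512))
for x0 in([.45,.3,0],[.45,.3,0,0]):print(*fit(tub,x0))
for v in (t,):
    m=[(np.round(onz(v,(np.array(r["rect"][:2])+np.array(r["rect"][2:])/2),.017)[:2],3).tolist(),round(r["score"],2)) for r in ctrl.outline_of(v,"cake0") if r["score"]>.3];print(m)
f=t["frame"];c=f[190:310,130:210]
cv2.imwrite("pics/g.png",np.hstack([cv2.resize(d["frame"],(480,360)),cv2.resize(c,(240,360))]))
E
```

```text
[0.43462033 0.0111855  0.1606427 ] [3.14078169 0.0484648  0.00757889] [-5.91969711e-02 -1.98315060e-01  1.71527323e+00 -6.70311596e-05
  1.61979048e+00  1.48073674e+00] [-0.02812314  0.07173618 -0.0514405 ]
[0.4674 0.2954 0.0012] [ 0.3 -1.3 -1.3 -2.6 -2.6 -1.8 -0.2 -4.3  0.3  0.7 -1.4  1.1  1.3 -6.8
  1.3  3.5]
[ 0.468   0.2955 -0.0082 -0.0132] [ 2.2 -0.9 -0.8  0.9 -1.4 -0.9  0.4 -0.7  1.4 -0.2 -1.1  0.7  0.8 -2.4
  0.3  7.6]
[([0.529, 0.303], 0.67), ([0.525, 0.492], 0.67), ([0.537, 0.425], 0.56), ([0.435, 0.435], 0.55), ([0.479, 0.338], 0.44)]
```

View pics/g.png

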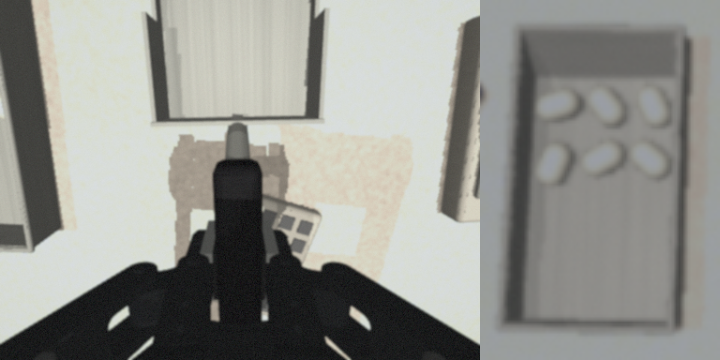

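The scoop hangs centred in the grip and lies level. The tub crop shows rim corners at about (521,27), (684,27), (503,326), (683,325), and six white cakes in two rows of three.

```bash
python3 - <<'E'
from h import *
t=ctrl.snapshot("top")
g=lambda a,b,z:np.round(onz(t,((a-480)/3+130,b/3+190),z),4)[:2].tolist()
for c in((521,27),(684,27),(503,326),(683,325)):print("rim",g(*c,.058))
for c in((537,78),(668,80),(523,318),(672,318)):print("floor",g(*c,.004))
for c in((558,105),(607,106),(655,106),(556,163),(603,158),(651,159)):print("cake",g(*c,.02))
E
```

```text
rim [0.5996, 0.3624]
rim [0.5984, 0.2194]
rim [0.3455, 0.3664]
rim [0.3458, 0.2151]
floor [0.5618, 0.362]
floor [0.559, 0.2419]
floor [0.3485, 0.3655]
floor [0.3481, 0.2336]
cake [0.5351, 0.3374]
cake [0.5339, 0.2933]
cake [0.5336, 0.2502]
cake [0.4834, 0.3372]
cake [0.4876, 0.2954]
cake [0.4865, 0.2526]
```

Request:
apply_moves(targets=[0, 0, 0, 0, 0, 0.035, -1.4, -2.8, 0, 0, 0, 0, -1.5, -3, 0, 0, 0, 0, -1.5, -3, 0, 0, 0, 0, -1.5, -3, 0, 0, 0, 0, -1.5, -3, 0, 0, 0, 0, -1.5, -3, 0, 0, 0, 0, -1.5, -3, 0, 0, 0, 0, -1.5, -3, 0, 0, 0, 0, -1.5, -3, 0, 0, 0, 0])

```text
t: 9.12
ee_pos: [0.2991, 0.2809, 0.1564]
ee_rot: [3.141, -0.007, -0.002]
wrist_force: [0.3, -0.5, -2.0]
width: 0.0189
finger_force: 107.7
```

Request:
apply_moves(targets=[0, 0, 0, 0, -0.05, 0, 0, 0, 0, 0, -0.055, 0, 0, 0, 0, 0, 0, 0, 0, 0, 0, 0, 0, 0, 0, 0, 0, 0, 0, 0, 0, 0, 0, 0, 0, 0, 0, 0, 0, 0, 0, 0, 0, 0, 0, 0, 0, 0, 0, 0, 0, 0, 0, 0, 0, 0, 0, 0, 0, 0])

```text
t: 9.95
ee_pos: [0.3006, 0.2797, 0.1574]
ee_rot: [-3.137, 0.007, 0.164]
wrist_force: [-0.4, 0.2, -2.0]
width: 0.0184
finger_force: 107.8
```

```bash
cat >> h.py <<'E'
def st():
    s=ctrl.sense();R=Ro.from_rotvec(s["ee_rot"]).as_matrix()
    print("t",round(s["t"],2),"tcp",np.round(s["ee_pos"],4),"x",np.round(R[:,0],3),"z",np.round(R[:,2],3),"q",np.round(s["joint_positions"],3),"F",np.round(s["wrist_force"],1),"M",np.round(s["moment"],2),"w",round(s["width"],4))
    O=s["ee_pos"]+R@[.111,0,.0377];L=s["ee_pos"]+R@[.166,0,.0377];print("O",np.round(O,4),"lip",np.round(L,4),"tub-lip",np.round(L-[.4675,.292,0],4));return s,R
def rel(s,R,d): print("tool shift cm",np.round(100*R.T@np.array(d),2))
E
python3 - <<'E'
from h import *
s,R=st();rel(s,R,np.array([.300,.280,.075])-s["ee_pos"])
E
```

```text
t 9.95 tcp [0.3006 0.2797 0.1574] x [ 0.995 -0.004 -0.104] z [-0.104  0.001 -0.995] q [ 0.613 -0.191  1.719  0.061  1.699  2.193] F [-0.4  0.2 -2. ] M [-0.    0.02  0.  ] w 0.0184
O [0.4071 0.2793 0.1083] lip [0.4618 0.279  0.1026] tub-lip [-0.0057 -0.013   0.1026]
tool shift cm [ 0.8  -0.02  8.2 ]
```

Request:
apply_moves(targets=[0.13, 0, 1.3, 0, 0, 0, 0.13, 0, 1.3, 0, 0, 0, 0.13, 0, 1.3, 0, 0, 0, 0.13, 0, 1.3, 0, 0, 0, 0.13, 0, 1.3, 0, 0, 0, 0.1, 0, 1, 0, 0, 0, 0.1, 0, 1, 0, 0, 0, 0.06, 0, 0.6, 0, 0, 0, 0, 0, 0, 0, 0, 0, 0, 0, 0, 0, 0, 0])

```text
t: 10.78
ee_pos: [0.3013, 0.2799, 0.0655]
ee_rot: [-3.137, 0.007, 0.16]
wrist_force: [7.1, 1.9, -6.6]
width: 0.0186
finger_force: 107.4
```

```bash
python3 - <<'E'
from h import *
s,R=st()
t=ctrl.snapshot("top");sd=ctrl.snapshot("side")
cv2.imwrite("pics/h.png",np.hstack([cv2.resize(sd["frame"][215:340,170:320],(480,400)),cv2.resize(t["frame"][190:310,125:215],(300,400))]))
E
```

```text
t 10.78 tcp [0.3013 0.2799 0.0655] x [ 0.995 -0.005 -0.102] z [-0.102  0.001 -0.995] q [ 0.613 -0.116  1.84   0.06   1.501  2.182] F [ 7.1  1.9 -6.6] M [ 0.5  -1.38  0.12] w 0.0186
O [0.4079 0.2795 0.0167] lip [0.4626 0.2792 0.0111] tub-lip [-0.0049 -0.0128  0.0111]
```

View pics/h.png

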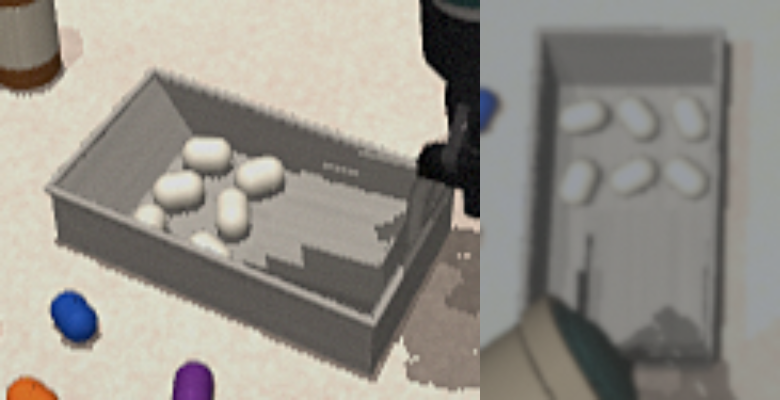

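The scoop is in the empty half of the tub behind the cakes, but the force reading is unclear. I'll back up slightly and let it settle.

Request:
apply_moves(targets=[0.3, 0, -0.2, 0, 0, 0, 0, 0, 0, 0, 0, 0, 0, 0, 0, 0, 0, 0, 0, 0, 0, 0, 0, 0, 0, 0, 0, 0, 0, 0, 0, 0, 0, 0, 0, 0, 0, 0, 0, 0, 0, 0, 0, 0, 0, 0, 0, 0, 0, 0, 0, 0, 0, 0, 0, 0, 0, 0, 0, 0])

```text
t: 11.72
ee_pos: [0.3033, 0.2799, 0.0676]
ee_rot: [-3.137, 0.007, 0.165]
wrist_force: [0.0, 2.0, -2.4]
width: 0.0185
finger_force: 108.0
```

```bash
python3 - <<'E'
from h import *
s,R=st()
t=ctrl.snapshot("top")
for z in(.016,.038,.005):print(z,np.round(onz(t,(157.4,260.6),z),4))
E
```

```text
t 11.72 tcp [0.3033 0.2799 0.0676] x [ 0.994 -0.004 -0.105] z [-0.105  0.001 -0.994] q [ 0.61  -0.111  1.832  0.061  1.507  2.178] F [ 0.   2.  -2.4] M [0.57 0.01 0.15] w 0.0185
O [0.4097 0.2794 0.0184] lip [0.4644 0.2792 0.0127] tub-lip [-0.0031 -0.0128  0.0127]
0.016 [0.4407 0.3311 0.016 ]
0.038 [0.4402 0.3253 0.038 ]
0.005 [0.4409 0.334  0.005 ]
```

Request:
apply_moves(targets=[0, -0.3, 0, 0, 0, 0, 0, -0.3, 0, 0, 0, 0, 0, 0, 0, 0, 0, 0, 0.02, 0, 0.2, 0, 0, 0, 0.02, 0, 0.2, 0, 0, 0, 0.02, 0, 0.2, 0, 0, 0, 0.01, 0, 0.1, 0, 0, 0, 0, 0, 0, 0, 0, 0, 0, 0, 0, 0, 0, 0, 0, 0, 0, 0, 0, 0])

```text
t: 12.6
ee_pos: [0.3033, 0.2858, 0.0605]
ee_rot: [-3.137, 0.007, 0.165]
wrist_force: [1.0, 0.3, -2.4]
width: 0.0188
finger_force: 107.9
```

```bash
python3 - <<'E'
from h import *
s,R=st()
E
```

```text
t 12.6 tcp [0.3033 0.2858 0.0605] x [ 0.994 -0.004 -0.105] z [-0.105  0.    -0.995] q [ 0.621 -0.092  1.828  0.061  1.49   2.188] F [ 1.   0.3 -2.4] M [0.02 0.03 0.01] w 0.0188
O [0.4098 0.2853 0.0114] lip [0.4645 0.2851 0.0056] tub-lip [-0.003  -0.0069  0.0056]
```

Request:
apply_moves(targets=[0.01, 0, 0.1, 0, 0, 0, 0.6, 0, -0.063, 0, 0, 0, 0.6, 0, -0.063, 0, 0, 0, 0.6, 0, -0.063, 0, 0, 0, 0.6, 0, -0.063, 0, 0, 0, 0.6, 0, -0.063, 0, 0, 0, 0.6, 0, -0.063, 0, 0, 0, 0.6, 0, -0.063, 0, 0, 0, 0.6, 0, -0.063, 0, 0, 0, 0, 0, 0, 0, 0, 0])

```text
t: 13.43
ee_pos: [0.3527, 0.2855, 0.0594]
ee_rot: [-3.137, 0.008, 0.164]
wrist_force: [-0.6, -0.4, -1.5]
width: 0.019
finger_force: 107.9
```

```bash
python3 - <<'E'
from h import *
s,R=st()
t=ctrl.snapshot("top");sd=ctrl.snapshot("side")
for p,n in((t,"top"),(sd,"side")):
    r=[x for x in ctrl.outline_of(p,"cake0") if x["score"]>.3];print(n,[(np.round(onz(p,np.array(x["rect"][:2])+np.array(x["rect"][2:])/2,.02)[:2]-[.4685,.295],3).tolist(),round(x["score"],2)) for x in r])
cv2.imwrite("pics/i.png",np.hstack([cv2.resize(sd["frame"][215:340,170:320],(480,400)),cv2.resize(t["frame"][190:310,125:215],(300,400))]))
E
```

```text
t 13.43 tcp [0.3527 0.2855 0.0594] x [ 0.995 -0.005 -0.104] z [-0.104  0.    -0.995] q [0.561 0.02  1.722 0.056 1.488 2.129] F [-0.6 -0.4 -1.5] M [ 0.08 -0.12 -0.02] w 0.019
O [0.4592 0.285  0.0103] lip [0.5139 0.2847 0.0046] tub-lip [ 0.0464 -0.0073  0.0046]
top [([-0.03, 0.142], 0.7), ([0.075, -0.007], 0.63), ([0.055, 0.2], 0.6), ([0.069, 0.043], 0.56), ([0.132, 0.164], 0.52), ([0.249, -0.297], 0.5), ([0.067, 0.126], 0.44)]
side [([0.077, -0.053], 0.69), ([-0.032, 0.147], 0.64), ([0.129, 0.172], 0.62), ([0.063, 0.008], 0.61), ([0.076, 0.03], 0.6), ([0.058, 0.201], 0.59), ([0.074, 0.138], 0.52), ([0.086, -0.016], 0.5), ([0.052, -0.052], 0.41)]
```

Request:
apply_moves(targets=[0.55, 0, -0.058, 0, 0, 0, 0.55, 0, -0.058, 0, 0, 0, 0.55, 0, -0.058, 0, 0, 0, 0.55, 0, -0.058, 0, 0, 0, 0.55, 0, -0.058, 0, 0, 0, 0.5, 0, -0.052, 0, 0, 0, 0.4, 0, -0.042, 0, 0, 0, 0.4, 0, -0.042, 0, 0, 0, 0.3, 0, -0.03, 0, 0, 0, 0, 0, 0, 0, 0, 0])

```text
t: 14.47
ee_pos: [0.396, 0.2853, 0.0593]
ee_rot: [-3.137, 0.007, 0.164]
wrist_force: [0.7, 0.6, -1.8]
width: 0.0185
finger_force: 108.0
```

```bash
python3 - <<'E'
from h import *
s,R=st()
t=ctrl.snapshot("top");sd=ctrl.snapshot("side")
cv2.imwrite("pics/j.png",np.hstack([cv2.resize(sd["frame"][215:340,170:320],(480,400)),cv2.resize(t["frame"][190:310,125:215],(300,400))]))
E
```

```text
t 14.47 tcp [0.396  0.2853 0.0593] x [ 0.995 -0.004 -0.104] z [-0.104  0.    -0.995] q [0.516 0.118 1.619 0.052 1.495 2.085] F [ 0.7  0.6 -1.8] M [-0.03 -0.15  0.02] w 0.0185
O [0.5024 0.2848 0.0103] lip [0.5571 0.2846 0.0045] tub-lip [ 0.0896 -0.0074  0.0045]
```

View pics/j.png

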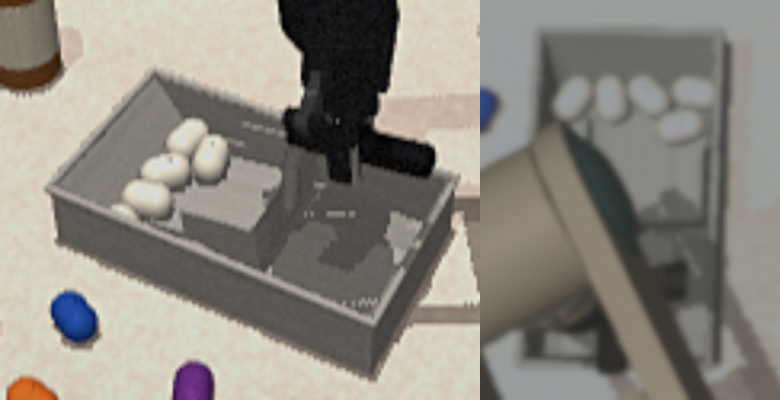

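The side crop shows five cakes bunched at the front wall on the scoop's front edge, around (130–215, 130–210). The sixth is just visible at (125,215). Next I'll work out the lift: tip the lip back while following the sloped wall.

```bash
cat >> h.py <<'E'
def plan(keys,R0=None,p0=None):
    """keys: list of (lipx,lipz,theta_lipup_deg) in tool's xz plane; prints rows (x,z cm, turn y)"""
    P=[]
    for x,z,a in keys:
        a=np.radians(a);f=np.array([np.cos(a),np.sin(a)]);u=np.array([-np.sin(a),np.cos(a)])
        P.append((np.array([x,z])-.166*f+.0377*u,a,f,u))
    for A,B in zip(P,P[1:]):
        d=B[0]-A[0];print([round(100*d@A[2],2),0,round(-100*d@A[3],2),0,round(B[1]-A[1],4),0])
E
python3 - <<'E'
from h import *
k=[(.5571,.0045,-6)]+[(.5571+.0012*i,.0047,-6+.5*i) for i in range(1,5)]
for th in np.arange(-2.5,24.1,1.65):
    z=max(.005,.0055+.11*np.sin(np.radians(max(th,0))));k.append((.562+.62*(z-.005),z,th))
print(k[-1]);plan(k)
E
```

```text
(np.float64(0.5899406562183866), np.float64(0.05006557454578488), np.float64(23.9))
[np.float64(0.08), 0, np.float64(0.11), 0, np.float64(0.0087), 0]
[np.float64(0.09), 0, np.float64(0.13), 0, np.float64(0.0087), 0]
[np.float64(0.09), 0, np.float64(0.13), 0, np.float64(0.0087), 0]
[np.float64(0.09), 0, np.float64(0.14), 0, np.float64(0.0087), 0]
[np.float64(-0.06), 0, np.float64(0.35), 0, np.float64(0.0262), 0]
[np.float64(-0.1), 0, np.float64(0.48), 0, np.float64(0.0288), 0]
[np.float64(-0.01), 0, np.float64(0.32), 0, np.float64(0.0288), 0]
[np.float64(0.1), 0, np.float64(0.17), 0, np.float64(0.0288), 0]
[np.float64(0.11), 0, np.float64(0.17), 0, np.float64(0.0288), 0]
[np.float64(0.12), 0, np.float64(0.18), 0, np.float64(0.0288), 0]
[np.float64(0.12), 0, np.float64(0.19), 0, np.float64(0.0288), 0]
[np.float64(0.13), 0, np.float64(0.19), 0, np.float64(0.0288), 0]
[np.float64(0.14), 0, np.float64(0.2), 0, np.float64(0.0288), 0]
[np.float64(0.15), 0, np.float64(0.21), 0, np.float64(0.0288), 0]
[np.float64(0.15), 0, np.float64(0.22), 0, np.float64(0.0288), 0]
[np.float64(0.16), 0, np.float64(0.23), 0, np.float64(0.0288), 0]
[np.float64(0.16), 0, np.float64(0.24), 0, np.float64(0.0288), 0]
[np.float64(0.17), 0, np.float64(0.25), 0, np.float64(0.0288), 0]
[np.float64(0.17), 0, np.float64(0.26), 0, np.float64(0.0288), 0]
[np.float64(0.17), 0, np.float64(0.27), 0, np.float64(0.0288), 0]
[np.float64(0.18), 0, np.float64(0.28), 0, np.float64(0.0288), 0]
```

```bash
python3 - <<'E'
from h import *
k=[(.5571,.0045,-6)]+[(.5571+.0012*i,.0047,-6+.75*i) for i in range(1,5)]
for th in np.linspace(-2,12,11)[1:]:
    z=.0052+.11*np.sin(np.radians(max(th,0)));k.append((.562+.62*(z-.005),z,th))
n=len(k);x,z,_=k[-1]
for i in range(1,7): k.append((min(x+.0035*i,.588),z+.0095*i,12+1.33*i))
x,z,a=k[-1];print(n,k[-1])
for i in range(1,11): k.append((x-.002*i,z+.012*i,a+.5*i))
print(k[-1]);plan(k)
E
```

```text
15 (0.588, np.float64(0.08507028598995353), 19.98)
(0.568, np.float64(0.20507028598995353), 24.98)
[np.float64(0.07), 0, np.float64(0.19), 0, np.float64(0.0131), 0]
[np.float64(0.07), 0, np.float64(0.21), 0, np.float64(0.0131), 0]
[np.float64(0.07), 0, np.float64(0.21), 0, np.float64(0.0131), 0]
[np.float64(0.07), 0, np.float64(0.21), 0, np.float64(0.0131), 0]
[np.float64(-0.12), 0, np.float64(0.65), 0, np.float64(0.0419), 0]
[np.float64(0.01), 0, np.float64(0.25), 0, np.float64(0.0244), 0]
[np.float64(0.08), 0, np.float64(0.14), 0, np.float64(0.0244), 0]
[np.float64(0.09), 0, np.float64(0.14), 0, np.float64(0.0244), 0]
[np.float64(0.1), 0, np.float64(0.15), 0, np.float64(0.0244), 0]
[np.float64(0.1), 0, np.float64(0.15), 0, np.float64(0.0244), 0]
[np.float64(0.11), 0, np.float64(0.16), 0, np.float64(0.0244), 0]
[np.float64(0.11), 0, np.float64(0.17), 0, np.float64(0.0244), 0]
[np.float64(0.12), 0, np.float64(0.17), 0, np.float64(0.0244), 0]
[np.float64(0.12), 0, np.float64(0.18), 0, np.float64(0.0244), 0]
[np.float64(0.46), 0, np.float64(-0.47), 0, np.float64(0.0232), 0]
[np.float64
[... 290 characters left out ...]
.51), 0, np.float64(0.0232), 0]
[np.float64(0.19), 0, np.float64(-1.05), 0, np.float64(0.0087), 0]
[np.float64(0.2), 0, np.float64(-1.05), 0, np.float64(0.0087), 0]
[np.float64(0.21), 0, np.float64(-1.05), 0, np.float64(0.0087), 0]
[np.float64(0.22), 0, np.float64(-1.04), 0, np.float64(0.0087), 0]
[np.float64(0.23), 0, np.float64(-1.04), 0, np.float64(0.0087), 0]
[np.float64(0.24), 0, np.float64(-1.04), 0, np.float64(0.0087), 0]
[np.float64(0.25), 0, np.float64(-1.04), 0, np.float64(0.0087), 0]
[np.float64(0.26), 0, np.float64(-1.04), 0, np.float64(0.0087), 0]
[np.float64(0.27), 0, np.float64(-1.03), 0, np.float64(0.0087), 0]
[np.float64(0.28), 0, np.float64(-1.03), 0, np.float64(0.0087), 0]
```

Request:
apply_moves(targets=[0.07, 0, 0.19, 0, 0.0131, 0, 0.07, 0, 0.21, 0, 0.0131, 0, 0.07, 0, 0.21, 0, 0.0131, 0, 0.07, 0, 0.21, 0, 0.0131, 0, -0.12, 0, 0.65, 0, 0.0419, 0, 0.01, 0, 0.25, 0, 0.0244, 0, 0.08, 0, 0.14, 0, 0.0244, 0, 0.09, 0, 0.14, 0, 0.0244, 0, 0.1, 0, 0.15, 0, 0.0244, 0, 0.1, 0, 0.15, 0, 0.0244, 0])

```text
t: 15.4
ee_pos: [0.3999, 0.2853, 0.0361]
ee_rot: [3.136, -0.007, 0.178]
wrist_force: [-0.3, 0.8, -3.5]
width: 0.0186
finger_force: 107.8
```

```bash
python3 - <<'E'
from h import *
st()
E
```

```text
t 15.4 tcp [0.3999 0.2853 0.0361] x [ 0.994 -0.004  0.113] z [ 0.113 -0.001 -0.994] q [ 0.585  0.003  1.79  -0.066  1.255  2.177] F [-0.3  0.8 -3.5] M [ 0.01  0.4  -0.02] w 0.0186
O [0.5144 0.2848 0.0112] lip [0.5691 0.2846 0.0174] tub-lip [ 0.1016 -0.0074  0.0174]
```

Request:
apply_moves(targets=[0.11, 0, 0.16, 0, 0.0244, 0, 0.11, 0, 0.17, 0, 0.0244, 0, 0.12, 0, 0.17, 0, 0.0244, 0, 0.12, 0, 0.18, 0, 0.0244, 0, 0.46, 0, -0.47, 0, 0.0232, 0, 0.48, 0, -0.46, 0, 0.0232, 0, 0.5, 0, -0.44, 0, 0.0232, 0, 0.29, 0, -0.49, 0, 0.0232, 0, 0.2, 0, -0.52, 0, 0.0232, 0, 0.22, 0, -0.51, 0, 0.0232, 0])

```text
t: 16.23
ee_pos: [0.4188, 0.2853, 0.0645]
ee_rot: [3.093, -0.007, 0.548]
wrist_force: [-0.3, -0.2, -3.2]
width: 0.0185
finger_force: 107.8
```

```bash
python3 - <<'E'
from h import *
st()
sd=ctrl.snapshot("side");t=ctrl.snapshot("top")
for p,n in((t,"top"),(sd,"side")):print(n,[([int(v) for v in x["rect"]],round(x["score"],2)) for x in ctrl.outline_of(p,"cake0") if x["score"]>.3])
cv2.imwrite("pics/k.png",np.hstack([cv2.resize(sd["frame"][195:320,170:320],(480,400)),cv2.resize(t["frame"][190:310,125:215],(300,400))]))
E
```

```text
t 16.23 tcp [0.4188 0.2853 0.0645] x [ 0.939 -0.004  0.344] z [ 0.344 -0.001 -0.939] q [ 0.655 -0.13   1.892 -0.237  1.11   2.307] F [-0.3 -0.2 -3.2] M [0.   0.65 0.05] w 0.0185
O [0.536  0.2848 0.0673] lip [0.5876 0.2846 0.0861] tub-lip [ 0.1201 -0.0074  0.0861]
top [([160, 205, 11, 12], 0.71), ([179, 201, 11, 9], 0.68), ([89, 222, 15, 13], 0.68), ([149, 198, 12, 16], 0.65), ([111, 255, 12, 12], 0.65), ([176, 215, 12, 16], 0.64), ([109, 194, 9, 13], 0.59), ([117, 217, 13, 14], 0.42)]
side [([187, 308, 14, 10], 0.74), ([220, 328, 15, 15], 0.62), ([227, 234, 11, 14], 0.58), ([171, 330, 18, 16], 0.53), ([153, 311, 15, 11], 0.49), ([205, 242, 19, 8], 0.47), ([214, 223, 18, 16], 0.46), ([197, 245, 16, 11], 0.43)]
```

View pics/k.png

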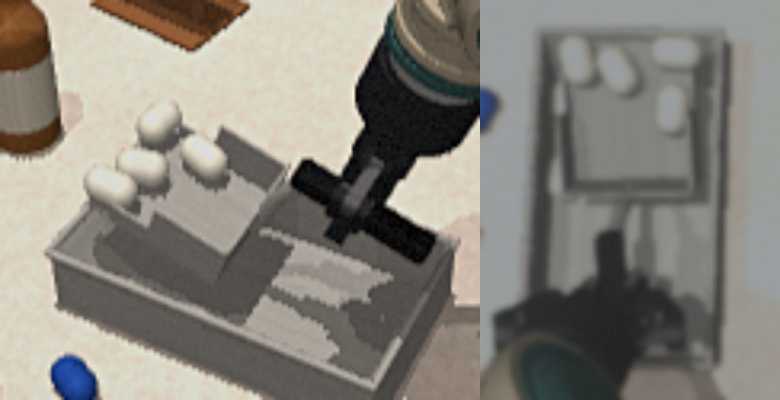

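Ten pictures are used, so from here I'll go by the networks and forces. Four cakes are in the scoop, three of them near the lip. I'll tilt farther back over the tub so they slide to the back wall.

Request:
apply_moves(targets=[0.15, 0, -0.38, 0, 0.025, 0, 0.15, 0, -0.37, 0, 0.035, 0, 0.15, 0, -0.37, 0, 0.035, 0, 0.16, 0, -0.36, 0, 0.035, 0, 0.18, 0, -0.36, 0, 0.035, 0, 0.19, 0, -0.35, 0, 0.035, 0, 0.2, 0, -0.35, 0, 0.035, 0, 0.22, 0, -0.34, 0, 0.035, 0, 0.23, 0, -0.33, 0, 0.035, 0, 0.24, 0, -0.32, 0, 0.035, 0])

```text
t: 17.27
ee_pos: [0.4181, 0.2854, 0.104]
ee_rot: [2.955, -0.006, 1.063]
wrist_force: [0.6, -0.5, -3.9]
width: 0.0189
finger_force: 107.8
```

```bash
cat >> h.py <<'E'
def cakes(s,R,names=("top","side","wrist"),lab="cake0"):
    # pan-frame ray intersection at 13 mm above pan floor, tub-floor hits, bowl
    O=s["ee_pos"]+R@[.111,0,.0377];B=np.c_[R[:,0],-R[:,1],-R[:,2]]
    for n in names:
        p=ctrl.snapshot(n)
        if n=="wrist":p=world(p,s)
        for x in ctrl.outline_of(p,lab):
            if x["score"]<.3: continue
            m=np.nonzero(x["region"]); 
            if len(m[0])<12: continue
            uv=(m[1].mean(),m[0].mean());bgr=np.median(p["frame"][m],axis=0)
            if np.ptp(bgr)>60 or bgr.min()<110: continue
            Q={"R":np.array(p["R"])@B,"t":np.array(p["R"])@O+p["t"],"mtx":p["mtx"]}
            print(n,round(x["score"],2),[int(v) for v in x["rect"]],"pan",np.round(onz(Q,uv,.015)[:2]*1e3),"tub",np.round((onz(p,uv,.017)[:2]-[.4685,.296])*1e3),"bowl",np.round((onz(p,uv,.07)[:2]-[.5095,-.3218])*1e3),bgr)
E
python3 - <<'E'
from h import *
s,R=st();cakes(s,R)
E
```

```text
t 17.27 tcp [0.4181 0.2854 0.104 ] x [ 0.771 -0.003  0.637] z [ 0.637 -0.002 -0.771] q [ 0.814 -0.314  2.073 -0.602  0.962  2.635] F [ 0.6 -0.5 -3.9] M [0.02 0.92 0.02] w 0.0189
O [0.5277 0.2849 0.1456] lip [0.5701 0.2847 0.1806] tub-lip [ 0.1026 -0.0073  0.1806]
top 0.58 [157, 230, 9, 15] pan [-37.   4.] tub [30. 22.] bowl [-15. 627.] [137. 144. 145.]
top 0.53 [171, 230, 9, 16] pan [-33. -30.] tub [ 33. -16.] bowl [-12. 591.] [140. 147. 148.]
top 0.5 [169, 205, 11, 14] pan [ 35. -30.] tub [100.  -5.] bowl [ 51. 601.] [138. 145. 146.]
side 0.71 [235, 235, 15, 13] pan [-37.   2.] tub [  85. -122.] bowl [ 15. 547.] [187. 203. 215.]
side 0.59 [243, 223, 10, 15] pan [-33. -32.] tub [  91. -166.] bowl [ 20. 507.] [188. 208. 218.]
side 0.5 [228, 213, 19, 14] pan [  7. -26.] tub [ 148. -191.] bowl [ 73. 483.] [166. 181. 190.]
side 0.46 [201, 204, 113, 68] pan [-22.  -3.] tub [ 106. -139.] bowl [ 34. 532.] [114. 121. 128.]
wrist 0.92 [171, 160, 29, 40] pan [-86.  46.] tub [25. 57.] bowl [-42. 661.] [206. 221. 221.]
wrist 0.8 [254, 0, 63, 63] pan [  4. -18.] tub [231. -49.] bowl [123. 576.] [188. 206. 208.]
wrist 0.73 [281, 50, 52, 74] pan [-30. -32.] tub [134. -69.] bowl [ 46. 560.] [205. 220. 222.]
wrist 0.72 [170, 56, 47, 74] pan [-31.  36.] tub [132.  55.] bowl [ 44. 660.] [201. 218. 219.]
wrist 0.71 [217, 80, 65, 44] pan [-36.   3.] tub [120.  -5.] bowl [ 35. 611.] [208. 223. 224.]
wrist 0.53 [176, 132, 23, 14] pan [-60.  41.] tub [71. 56.] bowl [ -5. 660.] [160. 175. 177.]
```

```bash
cat > kin.py <<'E'
import numpy as np
from scipy.spatial.transform import Rotation as Ro
from scipy.optimize import least_squares
D=[([-1.3313,.05285,1.40171,0,1.68859,-.0703],[.15999,-.49967,.19847],[-3.10243679,-.484490167,.000231]),
([-.126616,-.254455,1.68619,.001614,1.70968,1.408103],[.418778,-.015608,.199146],[-3.13951915,-.0569899,-.000637]),
([-.0591970,-.198315,1.715273,-.000067,1.61979,1.480737],[.43462,.0111855,.1606427],[3.14078,.0484648,.00757889])]
def xz(x,z): 
    x=np.array(x);x=x/np.linalg.norm(x);z=np.array(z);z=z-x*(x@z);z/=np.linalg.norm(z);return Ro.from_matrix(np.c_[x,np.cross(z,x),z]).as_rotvec()
D+=[([.613,-.191,1.719,.061,1.699,2.193],[.3006,.2797,.1574],xz([.995,-.004,-.104],[-.104,.001,-.995])),
([.516,.118,1.619,.052,1.495,2.085],[.396,.2853,.0593],xz([.995,-.004,-.104],[-.104,0,-.995])),
([.655,-.13,1.892,-.237,1.110,2.307],[.4188,.2853,.0645],xz([.939,-.004,.344],[.344,-.001,-.939])),
([.814,-.314,2.073,-.602,.962,2.635],[.4181,.2854,.104],xz([.771,-.003,.637],[.637,-.002,-.771]))]
def fk(q,v):
    sg=[1,1,1,v[-1],1,1];ax="zyyzyz";p=np.zeros(3);R=Ro.identity()
    off=[[v[0],v[1],v[2]],[0,0,v[3]],[v[4],0,v[5]],[0,0,0],[v[6],0,0],[0,0,v[7]]]
    for i in range(6):
        R=R*Ro.from_euler(ax[i],sg[i]*q[i]);p=p+R.apply(off[i])
    return p,R*Ro.from_euler("z",np.pi/2)
def fitk():
    best=None
    for s in(1,-1):
        def f(v):
            r=[]
            for q,p,w in D:
                a,R=fk(q,list(v)+[s]);r+=list((a-p)*1e3)+list((R.inv()*Ro.from_rotvec(w)).as_rotvec()*300)
            return r
        r=least_squares(f,[0,0,.3,.3,0,.3,0,.3])
        if best is None or r.cost<best[0]: best=(r.cost,list(r.x)+[s])
    return best
c,V=fitk()
LO=np.array([-2.9,-.91,.12,-1.06,.26,-2.93]);HI=np.array([2.9,2.17,2.37,4.2,2.73,2.93])
def ik(p,R,q0):
    f=lambda q:np.r_[(fk(q,V)[0]-p)*10,(fk(q,V)[1].inv()*R).as_rotvec()*3]
    r=least_squares(f,np.clip(q0,LO+.01,HI-.01),bounds=(LO,HI));return r.x,np.linalg.norm(r.fun)
def pose(lip,yaw,th): # th lip-up deg
    S=Ro.from_euler("ZY",[yaw,-np.radians(th)]);t=np.array(lip)-S.apply([.166,0,-.0377]);return t,S*Ro.from_euler("x",np.pi)
E
python3 - <<'E'
from kin import *
print(c,np.round(V,4))
q0=np.array(D[-1][0])
for yaw in np.radians([0,-30,-60,-90,-120,-150,30,60,90,120,180]):
    q=q0;o=[]
    for th in(30,0,-20,-40,-50,-60,-70):
        q,e=min((ik(*pose([.52,-.32,.17],yaw,th),g) for g in (q,[-.6,0,1.6,0,1.5,1],[-.6,0,1.6,0,1.5,-1])),key=lambda r:r[1]+.05*np.abs(r[0]-q).max());o.append((th,round(e,2),np.round(q,1).tolist()))
    print(round(np.degrees(yaw)),[(a,b) for a,b,_ in o],o[0][2],o[4][2])
E
```

```text
0.2723620887375046 [-1.000e-04  3.680e-02  2.063e-01  3.526e-01  1.060e-01  4.961e-01
 -3.000e-04  3.121e-01  1.000e+00]
0 [(30, np.float64(0.0)), (0, np.float64(0.0)), (-20, np.float64(0.0)), (-40, np.float64(0.0)), (-50, np.float64(0.0)), (-60, np.float64(0.15)), (-70, np.float64(0.67))] [-1.1, -0.3, 2.0, 0.5, 1.3, 0.4] [-0.5, 0.8, 0.4, -0.8, 2.6, 0.6]
-30 [(30, np.float64(0.0)), (0, np.float64(0.0)), (-20, np.float64(0.0)), (-40, np.float64(0.0)), (-50, np.float64(0.21)), (-60, np.float64(0.77)), (-70, np.float64(1.3))] [-0.7, -0.6, 2.2, 0.1, 1.1, 1.4] [-0.6, 0.8, 0.5, -0.1, 2.7, 1.4]
-60 [(30, np.float64(0.0)), (0, np.float64(0.0)), (-20, np.float64(0.0)), (-40, np.float64(0.0)), (-50, np.float64(0.0)), (-60, np.float64(0.31)), (-70, np.float64(0.61))] [-0.2, -0.4, 2.0, -0.4, 1.1, 2.5] [-0.7, 0.8, 0.4, 0.6, 2.7, 2.4]
-90 [(30, np.float64(0.46)), (0, np.float64(0.0)), (-20, np.float64(0.0)), (-40, np.float64(0.0)), (-50, np.float64(0.0)), (-60, np.float64(0.0)), (-70, np.float64(0.27))] [-0.2, 0.1, 1.6, -0.4, 1.4, 2.9] [-0.8, 0.6, 0.7, 0.8, 2.3, 2.8]
-120 [(30, np.float64(0.0)), (
[... 941 characters left out ...]
oat64(0.0)), (0, np.float64(0.0)), (-20, np.float64(0.0)), (-40, np.float64(0.0)), (-50, np.float64(0.0)), (-60, np.float64(0.0)), (-70, np.float64(0.42))] [-0.9, 1.1, 0.2, 0.4, 2.2, -0.8] [-0.4, 0.1, 1.3, -0.8, 1.4, -0.3]
120 [(30, np.float64(0.56)), (0, np.float64(0.0)), (-20, np.float64(0.0)), (-40, np.float64(0.0)), (-50, np.float64(0.0)), (-60, np.float64(0.0)), (-70, np.float64(0.0))] [-0.8, 1.2, 0.1, 0.2, 2.2, -1.2] [-0.5, -0.1, 1.5, -0.5, 1.0, -0.9]
180 [(30, np.float64(0.51)), (0, np.float64(0.0)), (-20, np.float64(0.0)), (-40, np.float64(0.0)), (-50, np.float64(0.0)), (-60, np.float64(0.0)), (-70, np.float64(0.0))] [-0.4, 1.2, 0.1, -0.3, 2.2, -2.1] [-0.8, -0.1, 1.5, 0.7, 1.1, -2.5]
```

```bash
cat > path.py <<'E'
from kin import *
def run(p0,rv0,q0,keys):
    """keys: (nrows, lip, yawdeg, thdeg); cosine interpolation; prints rows rounded, simulating rounded accumulation"""
    p=np.array(p0);R=Ro.from_rotvec(rv0);S=R*Ro.from_euler("x",np.pi)
    lip=p+S.apply([.166,0,-.0377]);m=S.as_matrix();yaw=np.degrees(np.arctan2(m[1,0],m[0,0]));th=np.degrees(np.arcsin(m[2,0]))
    print("start lip",np.round(lip,3),"yaw %.1f th %.1f"%(yaw,th));rows=[];q=np.array(q0);cur=(lip,yaw,th);worst=0;dq=0;qs=[]
    for n,L,y,t in keys:
        L=np.array(L)
        for i in range(1,n+1):
            a=(1-np.cos(np.pi*i/n))/2
            P,Q=pose(cur[0]+a*(L-cur[0]),np.radians(cur[1]+a*(y-cur[1])),cur[2]+a*(t-cur[2]))
            d=np.round(100*R.inv().apply(P-p),1 if 0 else 2);w=np.round((R.inv()*Q).as_rotvec(),3)
            rows.append(list(d)+list(w));p=p+R.apply(d/100);R=R*Ro.from_rotvec(w)
            qn,e=ik(p,R,q);worst=max(worst,e);dq=max(dq,np.abs(qn-q).max());q=qn;qs.append(q)
        cur=(L,y,t)
    print("ik err %.3f max dq/row %.3f"%(worst,dq),"max shift",np.abs(np.array(rows)[:,:3]).max(),"turn",np.abs(np.array(rows)[:,3:]).max(),"qmin",np.round(np.min(qs,0),2),"qmax",np.round(np.max(qs,0),2))
    while len(rows)%10: rows.append([0]*6)
    for i in range(0,len(rows),10): print("["+", ".join("%g"%(v+0.) for r in rows[i:i+10] for v in r)+"]")
E
python3 - <<'E'
from path import *; from h import ctrl
s=ctrl.sense();c=np.array([.508,-.3215,0]);d=np.array([np.cos(np.pi/3),np.sin(np.pi/3),0])
run(s["ee_pos"],s["ee_rot"],s["joint_positions"],[(8,[.56,.285,.24],0,32),(32,list((c-.035*d)[:2])+[.235],60,26)])
E
```

```text
start lip [0.571 0.285 0.18 ] yaw -0.3 th 39.4
ik err 0.000 max dq/row 0.217 max shift 3.52 turn 0.045 qmin [-1.12 -0.89  0.83 -0.59  0.97 -0.48] qmax [0.81 0.58 2.2  0.5  1.97 2.62]
[0.13, 0, -0.28, 0, -0.005, 0, 0.38, 0, -0.81, 0, -0.014, -0.001, 0.55, 0.01, -1.22, 0.001, -0.021, 0, 0.63, 0.01, -1.44, 0, -0.025, -0.001, 0.6, 0.01, -1.46, 0.001, -0.024, 0, 0.49, 0, -1.25, 0, -0.021, -0.001, 0.31, 0.01, -0.84, 0, -0.014, -0.001, 0.11, 0, -0.29, 0, -0.005, 0, -0.01, 0.19, -0.02, 0.002, 0, -0.002, -0.04, 0.58, -0.03, 0.004, -0.001, -0.006]
[-0.08, 0.96, -0.07, 0.006, -0.001, -0.011, -0.11, 1.33, -0.09, 0.01, -0.002, -0.015, -0.17, 1.68, -0.13, 0.011, -0.002, -0.018, -0.22, 2.02, -0.17, 0.014, -0.003, -0.023, -0.3, 2.33, -0.23, 0.016, -0.003, -0.026, -0.4, 2.61, -0.29, 0.018, -0.003, -0.029, -0.5, 2.87, -0.35, 0.019, -0.004, -0.033, -0.62, 3.08, -0.43, 0.021, -0.004, -0.035, -0.76, 3.25, -0.5, 0.023, -0.005, -0.038, -0.9, 3.39, -0.59, 0.023, -0.004, -0.04]
[-1.04, 3.48, -0.68, 0.025, -0.005, -0.042, -1.2, 3.51, -0.75, 0.024, -0.005, -0.044, -1.34, 3.52, -0.83, 0.025, -0.005, -0.044, -1.48, 3.46, -0.9, 0.025, -0.005, -0.045, -1.59, 3.37, -0.95, 0.025, -0.006, -0.045, -1.7, 3.24, -0.99, 0.024, -0.005, -0.044, -1.77, 3.09, -1.03, 0.024, -0.005, -0.044, -1.82, 2.89, -1.03, 0.023, -0.004, -0.043, -1.84, 2.67, -1.03, 0.021, -0.005, -0.041, -1.81, 2.45, -1.01, 0.021, -0.004, -0.039]
[-1.77, 2.2, -0.97, 0.018, -0.005, -0.037, -1.69, 1.96, -0.92, 0.018, -0.003, -0.034, -1.57, 1.7, -0.84, 0.015, -0.004, -0.031, -1.43, 1.46, -0.76, 0.014, -0.003, -0.027, -1.26, 1.22, -0.66, 0.012, -0.003, -0.024, -1.06, 0.98, -0.55, 0.009, -0.002, -0.019, -0.85, 0.75, -0.44, 0.008, -0.002, -0.016, -0.62, 0.53, -0.32, 0.006, -0.001, -0.011, -0.37, 0.31, -0.2, 0.003, -0.001, -0.007, -0.13, 0.11, -0.06, 0.001, 0, -0.002]
```

```bash
python3 - <<'E'
s=open('path.py').read()
s=s.replace("for n,L,y,t in keys:","for n,L,y,t,*b in keys:").replace("pose(cur[0]+a*(L-cur[0]),","pose(cur[0]+a*(L-cur[0])+np.array([b[0] if b else 0,0,0])*np.sin(np.pi*a),")
open('path.py','w').write(s)
E
python3 - <<'E'
from path import *; from h import ctrl
s=ctrl.sense();c=np.array([.508,-.3215,0])
for Y,b in ((60,.08),(50,.1)):
    d=np.array([np.cos(np.radians(Y)),np.sin(np.radians(Y)),0])
    run(s["ee_pos"],s["ee_rot"],s["joint_positions"],[(8,[.57,.285,.24],0,30),(32,list((c-.035*d)[:2])+[.225],Y,23,b)])
E
```

```text
start lip [0.571 0.285 0.18 ] yaw -0.3 th 39.4
ik err 0.000 max dq/row 0.182 max shift 3.67 turn 0.046 qmin [-1.1  -0.61  0.85 -0.59  0.97 -0.48] qmax [0.81 0.56 2.07 0.44 1.94 2.62]
[0.17, 0, -0.28, 0, -0.006, 0, 0.47, 0, -0.8, 0, -0.018, -0.001, 0.7, 0.01, -1.22, 0.001, -0.027, 0, 0.8, 0.01, -1.44, 0, -0.031, -0.001, 0.77, 0, -1.47, 0.001, -0.031, -0.001, 0.63, 0.01, -1.26, 0, -0.027, 0, 0.4, 0, -0.86, 0, -0.018, -0.001, 0.14, 0.01, -0.3, 0, -0.006, 0, 0.03, 0.19, 0.02, 0.002, 0, -0.002, 0.11, 0.58, 0.06, 0.003, -0.001, -0.006]
[0.17, 0.97, 0.09, 0.007, -0.002, -0.011, 0.22, 1.34, 0.11, 0.008, -0.002, -0.015, 0.26, 1.7, 0.14, 0.011, -0.002, -0.019, 0.27, 2.06, 0.14, 0.013, -0.003, -0.023, 0.26, 2.4, 0.13, 0.015, -0.004, -0.027, 0.22, 2.7, 0.1, 0.017, -0.004, -0.03, 0.13, 2.99, 0.05, 0.018, -0.004, -0.034, -0.01, 3.23, -0.02, 0.02, -0.005, -0.036, -0.17, 3.43, -0.12, 0.021, -0.005, -0.039, -0.39, 3.58, -0.23, 0.022, -0.006, -0.041]
[-0.64, 3.65, -0.36, 0.022, -0.005, -0.042, -0.91, 3.67, -0.51, 0.023, -0.006, -0.045, -1.21, 3.62, -0.64, 0.023, -0.006, -0.045, -1.49, 3.49, -0.79, 0.0
[... 1776 characters left out ...]
 0.019, -0.006, -0.038, -1.6, 3.3, -0.83, 0.019, -0.006, -0.038, -1.87, 3.08, -0.95, 0.018, -0.006, -0.038, -2.1, 2.83, -1.04, 0.018, -0.006, -0.038, -2.26, 2.55, -1.1, 0.018, -0.005, -0.036, -2.36, 2.25, -1.14, 0.016, -0.006, -0.035, -2.4, 1.96, -1.13, 0.015, -0.005, -0.034]
[-2.36, 1.69, -1.1, 0.015, -0.005, -0.031, -2.27, 1.42, -1.05, 0.013, -0.004, -0.029, -2.11, 1.18, -0.96, 0.011, -0.004, -0.026, -1.92, 0.97, -0.86, 0.011, -0.004, -0.024, -1.68, 0.77, -0.75, 0.008, -0.003, -0.02, -1.41, 0.61, -0.63, 0.008, -0.003, -0.017, -1.12, 0.45, -0.49, 0.005, -0.002, -0.013, -0.81, 0.31, -0.35, 0.004, -0.001, -0.009, -0.49, 0.18, -0.21, 0.003, -0.001, -0.006, -0.16, 0.06, -0.07, 0.001, 0, -0.002]
```

Request:
apply_moves(targets=[0.17, 0, -0.28, 0, -0.006, 0, 0.47, 0, -0.8, 0, -0.018, -0.001, 0.7, 0.01, -1.22, 0.001, -0.027, 0, 0.8, 0.01, -1.44, 0, -0.031, -0.001, 0.77, 0, -1.47, 0.001, -0.031, -0.001, 0.63, 0.01, -1.26, 0, -0.027, 0, 0.4, 0, -0.86, 0, -0.018, -0.001, 0.14, 0.01, -0.3, 0, -0.006, 0, 0.05, 0.18, 0.03, 0.001, 0, -0.002, 0.14, 0.56, 0.08, 0.004, -0.001, -0.005])

```text
t: 18.4
ee_pos: [0.4092, 0.2775, 0.1888]
ee_rot: [-3.033, -0.015, -0.811]
wrist_force: [-0.4, -0.3, -4.1]
width: 0.0186
finger_force: 107.9
```

Request:
apply_moves(targets=[0.22, 0.93, 0.12, 0.005, -0.002, -0.009, 0.31, 1.29, 0.17, 0.007, -0.002, -0.013, 0.37, 1.64, 0.2, 0.009, -0.002, -0.015, 0.41, 1.98, 0.21, 0.011, -0.003, -0.02, 0.42, 2.31, 0.23, 0.012, -0.004, -0.022, 0.4, 2.61, 0.2, 0.014, -0.004, -0.025, 0.34, 2.89, 0.17, 0.016, -0.004, -0.028, 0.22, 3.14, 0.1, 0.016, -0.005, -0.03, 0.07, 3.33, 0.01, 0.018, -0.005, -0.032, -0.15, 3.48, -0.11, 0.018, -0.006, -0.034])

```text
t: 19.23
ee_pos: [0.4671, 0.044, 0.19]
ee_rot: [-2.961, -0.405, -0.733]
wrist_force: [0.8, 0.8, -3.5]
width: 0.0184
finger_force: 107.8
```

Request:
apply_moves(targets=[-0.39, 3.58, -0.23, 0.018, -0.005, -0.036, -0.69, 3.6, -0.39, 0.019, -0.006, -0.037, -0.99, 3.57, -0.53, 0.02, -0.006, -0.038, -1.3, 3.45, -0.69, 0.019, -0.006, -0.038, -1.6, 3.3, -0.83, 0.019, -0.006, -0.038, -1.87, 3.08, -0.95, 0.018, -0.006, -0.038, -2.1, 2.83, -1.04, 0.018, -0.006, -0.038, -2.26, 2.55, -1.1, 0.018, -0.005, -0.036, -2.36, 2.25, -1.14, 0.016, -0.006, -0.035, -2.4, 1.96, -1.13, 0.015, -0.005, -0.034])

```text
t: 20.07
ee_pos: [0.4371, -0.3146, 0.1921]
ee_rot: [-2.771, -0.98, -0.601]
wrist_force: [0.8, 0.5, -2.7]
width: 0.0186
finger_force: 108.0
```

Request:
apply_moves(targets=[-2.36, 1.69, -1.1, 0.015, -0.005, -0.031, -2.27, 1.42, -1.05, 0.013, -0.004, -0.029, -2.11, 1.18, -0.96, 0.011, -0.004, -0.026, -1.92, 0.97, -0.86, 0.011, -0.004, -0.024, -1.68, 0.77, -0.75, 0.008, -0.003, -0.02, -1.41, 0.61, -0.63, 0.008, -0.003, -0.017, -1.12, 0.45, -0.49, 0.005, -0.002, -0.013, -0.81, 0.31, -0.35, 0.004, -0.001, -0.009, -0.49, 0.18, -0.21, 0.003, -0.001, -0.006, -0.16, 0.06, -0.07, 0.001, 0, -0.002])

```text
t: 20.9
ee_pos: [0.3769, -0.4774, 0.1936]
ee_rot: [-2.65, -1.234, -0.538]
wrist_force: [0.5, -0.6, -2.6]
width: 0.0188
finger_force: 107.7
```

```bash
python3 - <<'E'
from h import *
from path import *
s,R=st();cakes(s,R)
c=np.array([.508,-.3215,0]);Y=50
for Y in(50,60):
  d=np.array([np.cos(np.radians(Y)),np.sin(np.radians(Y)),0]);l=list((c-.035*d)[:2])
  run(s["ee_pos"],s["ee_rot"],s["joint_positions"],[(8,l+[.155],Y,0),(5,l+[.14],Y,-15),(12,l+[.13],Y,-55)])
E
```

```text
t 20.9 tcp [ 0.3769 -0.4774  0.1936] x [0.593 0.704 0.391] z [ 0.251  0.3   -0.921] q [-1.146  0.403  1.056  0.374  1.846 -0.374] F [ 0.5 -0.6 -2.6] M [-0.49  0.41 -0.  ] w 0.0188
O [ 0.4521 -0.3879  0.2023] lip [ 0.4847 -0.3492  0.2237] tub-lip [ 0.0172 -0.6412  0.2237]
top 0.71 [469, 259, 19, 16] pan [-42.   5.] tub [ -48. -811.] bowl [ -89. -165.] [140.5 146.5 146. ]
top 0.66 [461, 267, 20, 15] pan [-33.  34.] tub [ -68. -782.] bowl [-109. -138.] [136.5 142.5 143. ]
top 0.58 [149, 235, 6, 15] pan [532. 394.] tub [21. 54.] bowl [-23. 657.] [140. 145. 145.]
top 0.56 [469, 248, 13, 18] pan [-13.  -1.] tub [ -21. -798.] bowl [ -64. -153.] [134.  141.  141.5]
top 0.49 [478, 245, 16, 16] pan [-33. -32.] tub [  -8. -834.] bowl [ -51. -187.] [136. 143. 144.]
top 0.44 [149, 214, 7, 12] pan [556. 365.] tub [81. 55.] bowl [ 33. 658.] [133. 139. 140.]
wrist 0.97 [215, 78, 67, 48] pan [-37.   3.] tub [   5. -649.] bowl [-50. -50.] [201.  217.5 216. ]
wrist 0.87 [280, 52, 51, 74] pan [-31. -32.] tub [  67. -684.] bowl [  3. -79.] [197. 215. 216.]
wrist 0.63 [223, 27, 72, 50] pan [-10.  -2.] tub
[... 1608 characters left out ...]
0.003, -0.065, -0.029, 0.15, 0.38, 0.03, 0.001, -0.044, -0.019, 0.06, 0.14, 0.01, 0, -0.015, -0.006, 0.1, 0, -0.27, 0, -0.025, 0, 0.29, 0, -0.7, 0, -0.066, 0]
[0.4, 0, -0.87, 0, -0.081, 0, 0.34, 0, -0.71, 0, -0.065, 0, 0.14, 0, -0.28, 0, -0.025, 0, 0.05, 0, -0.18, 0, -0.012, 0, 0.15, 0, -0.52, 0, -0.035, 0, 0.26, 0, -0.84, 0, -0.055, 0, 0.35, -0.01, -1.1, 0, -0.073, 0, 0.43, 0, -1.27, 0, -0.084, 0, 0.47, 0, -1.37, 0, -0.09, 0, 0.48, 0, -1.38, 0, -0.09, 0]
[0.46, 0, -1.29, 0, -0.085, 0, 0.39, 0, -1.11, 0, -0.072, 0, 0.29, 0, -0.87, 0, -0.055, 0, 0.18, 0, -0.54, 0, -0.035, 0, 0.06, 0, -0.19, 0, -0.012, 0, 0, 0, 0, 0, 0, 0, 0, 0, 0, 0, 0, 0, 0, 0, 0, 0, 0, 0, 0, 0, 0, 0, 0, 0, 0, 0, 0, 0, 0, 0]
```

Request:
apply_moves(targets=[-0.04, 0, -0.01, -0.001, -0.015, 0, -0.09, 0, -0.02, 0, -0.044, 0, -0.07, 0, -0.02, 0, -0.065, 0, -0.01, 0.01, 0.01, 0, -0.077, -0.001, 0.1, 0, 0.03, 0, -0.076, 0, 0.16, 0.01, 0.04, 0, -0.065, 0, 0.15, 0, 0.02, 0, -0.044, 0, 0.06, 0, 0.01, 0, -0.015, 0, 0.1, 0, -0.27, 0, -0.025, 0, 0.29, 0, -0.7, 0, -0.066, 0])

```text
t: 22.03
ee_pos: [0.3808, -0.4722, 0.2028]
ee_rot: [2.812, 1.308, -0.129]
wrist_force: [0.1, -1.1, -3.6]
width: 0.0185
finger_force: 107.7
```

Request:
apply_moves(targets=[0.4, 0, -0.87, 0, -0.081, 0, 0.35, 0, -0.71, 0, -0.065, 0, 0.13, 0, -0.27, 0, -0.025, 0, 0.05, 0, -0.18, 0, -0.012, 0, 0.16, 0, -0.53, 0, -0.035, 0, 0.26, 0, -0.84, 0, -0.055, 0, 0.35, 0, -1.09, 0, -0.073, 0, 0.43, 0, -1.27, 0, -0.084, 0, 0.47, 0, -1.37, 0, -0.09, 0, 0.48, 0, -1.38, 0, -0.09, 0])

```text
t: 22.87
ee_pos: [0.4202, -0.4262, 0.2724]
ee_rot: [2.45, 1.139, -0.897]
wrist_force: [-0.5, 0.0, -3.2]
width: 0.0186
finger_force: 107.8
```

Request:
apply_moves(targets=[0.45, 0, -1.29, 0, -0.085, 0, 0.39, 0, -1.12, 0, -0.072, 0, 0.3, 0, -0.86, 0, -0.055, 0, 0.18, 0, -0.55, 0, -0.035, 0, 0.06, 0, -0.18, 0, -0.012, 0, 0, 0, 0, 0, 0, 0, 0, 0, 0, 0, 0, 0, 0, 0, 0, 0, 0, 0, 0, 0, 0, 0, 0, 0, 0, 0, 0, 0, 0, 0])

```text
t: 23.7
ee_pos: [0.4444, -0.3972, 0.2894]
ee_rot: [2.254, 1.049, -1.17]
wrist_force: [-0.4, 0.2, -2.5]
width: 0.0186
finger_force: 108.1
```

```bash
python3 - <<'E'
from h import *
s,R=st();cakes(s,R)
E
```

```text
t 23.7 tcp [ 0.4444 -0.3972  0.2894] x [ 0.371  0.439 -0.818] z [-0.525 -0.627 -0.575] q [-0.377  0.396  1.088 -0.954  1.882  0.118] F [-0.4  0.2 -2.5] M [ 0.5  -0.41  0.  ] w 0.0186
O [ 0.4658 -0.3721  0.1769] lip [ 0.4862 -0.348   0.1319] tub-lip [ 0.0187 -0.64    0.1319]
top 0.61 [145, 215, 9, 12] pan [1629.  505.] tub [80. 54.] bowl [ 33. 657.] [141. 147. 148.]
```

```bash
python3 - <<'E'
from h import *
from path import *
s,R=st()
for n in("wrist","side","top"):
    p=ctrl.snapshot(n)
    print(n,[([int(v) for v in x["rect"]],round(x["score"],2),np.median(p["frame"][x["region"]],axis=0)) for x in ctrl.outline_of(p,"cake0") if x["score"]>.2])
    if n=="top":
        C=np.array([onz(p,np.array(u)*.64,.07)[:2] for u in((431,205),(458,208),(447,285),(418,281))]);print(np.round(C,4).tolist(),C.mean(0),np.arctan2(*(C[0]+C[1]-C[2]-C[3])[::-1]))
        hsv=cv2.cvtColor(p["frame"],cv2.COLOR_BGR2HSV)
        r=ctrl.outline_of(p,"stand");print([(x["score"],x["rect"]) for x in r][:2]);m=r[0]["region"]
        v=hsv[...,2][m];print(np.percentile(v,[10,50,90]))
        ys,xs=np.nonzero(m);B=cv2.minAreaRect(np.c_[xs,ys].astype(np.float32));print(B)
l=[.486,-.348]
run(s["ee_pos"],s["ee_rot"],s["joint_positions"],[(8,l+[.20],50,-40),(12,[.46,-.30,.22],30,0)])
E
```

```text
t 24.0 tcp [ 0.4448 -0.3967  0.289 ] x [ 0.37   0.439 -0.819] z [-0.525 -0.628 -0.574] q [-0.376  0.397  1.088 -0.955  1.882  0.118] F [-0.2  0.4 -1.8] M [ 0.52 -0.41 -0.05] w 0.0187
O [ 0.466  -0.3716  0.1765] lip [ 0.4864 -0.3474  0.1315] tub-lip [ 0.0189 -0.6394  0.1315]
wrist []
side [([157, 309, 12, 11], 0.74, array([110.,  39.,  89.])), ([183, 236, 129, 93], 0.7, array([113., 119., 124.])), ([185, 306, 17, 14], 0.6, array([130.,  60.,  25.])), ([163, 176, 26, 69], 0.54, array([ 35.,  65., 100.])), ([171, 330, 17, 14], 0.52, array([ 31.,  88., 187.])), ([225, 325, 11, 17], 0.48, array([108.,  39.,  90.]))]
top [([118, 220, 13, 12], 0.67, array([132.,  77.,  54.])), ([150, 214, 6, 13], 0.6, array([141., 146., 147.])), ([107, 254, 16, 13], 0.58, array([115.,  64.,  98.])), ([147, 238, 9, 12], 0.57, array([142. , 148. , 148.5])), ([107, 192, 11, 17], 0.53, array([112.,  61.,  96.])), ([91, 223, 16, 13], 0.46, array([ 46.,  91., 154.]))]
[[0.7772, 0.0138], [0.7713, -0.0318], [0.638, -0.0107], [0.6453, 0.0372]] [0.70795868 0.00212325] -0.16627424666925392
[(0.63, [265.2, 131.8, 33.0,
[... 356 characters left out ...]
.71, 0, 0.04, 0, 0.028, 0, -1.04, 0, 0.04, 0, 0.043, 0, -1.18, 0.01, 0.01, 0, 0.049, 0, -1.14, 0, -0.04, 0, 0.05, -0.001, -0.94, 0, -0.08, 0, 0.043, 0, -0.6, 0.01, -0.08, -0.001, 0.028, 0, -0.21, 0, -0.03, 0, 0.01, 0, -0.04, -0.15, 0.15, 0.004, 0.012, 0.005, -0.11, -0.45, 0.44, 0.011, 0.035, 0.013]
[-0.15, -0.73, 0.71, 0.016, 0.055, 0.023, -0.19, -0.98, 0.93, 0.019, 0.072, 0.031, -0.21, -1.2, 1.1, 0.02, 0.085, 0.037, -0.21, -1.33, 1.2, 0.017, 0.09, 0.042, -0.21, -1.37, 1.21, 0.014, 0.09, 0.043, -0.21, -1.31, 1.15, 0.009, 0.084, 0.041, -0.19, -1.15, 0.99, 0.005, 0.073, 0.036, -0.16, -0.88, 0.77, 0.002, 0.055, 0.027, -0.11, -0.57, 0.48, 0, 0.035, 0.018, -0.04, -0.19, 0.16, 0.001, 0.012, 0.006]
```

The pan is empty: the wrist camera finds no cakes in it and the weight is back to 1.8 N. Backing off and levelling.

Request:
apply_moves(targets=[-0.25, 0.01, 0.02, 0.002, 0.01, 0, -0.71, 0, 0.04, 0, 0.028, 0, -1.04, 0, 0.04, 0, 0.043, 0, -1.18, 0.01, 0.01, 0, 0.049, 0, -1.14, 0, -0.04, 0, 0.05, -0.001, -0.94, 0, -0.08, 0, 0.043, 0, -0.6, 0.01, -0.08, -0.001, 0.028, 0, -0.21, 0, -0.03, 0, 0.01, 0, -0.04, -0.15, 0.15, 0.004, 0.012, 0.005, -0.11, -0.45, 0.44, 0.011, 0.035, 0.013])

```text
t: 25.18
ee_pos: [0.4125, -0.4262, 0.3312]
ee_rot: [2.506, 1.136, -0.846]
wrist_force: [0.4, 0.3, -2.2]
width: 0.0186
finger_force: 107.9
```

Request:
apply_moves(targets=[-0.15, -0.73, 0.71, 0.016, 0.055, 0.023, -0.19, -0.98, 0.93, 0.019, 0.072, 0.031, -0.21, -1.2, 1.1, 0.02, 0.085, 0.037, -0.21, -1.33, 1.2, 0.017, 0.09, 0.042, -0.21, -1.37, 1.21, 0.014, 0.09, 0.043, -0.21, -1.31, 1.15, 0.009, 0.084, 0.041, -0.19, -1.15, 0.99, 0.005, 0.073, 0.036, -0.16, -0.88, 0.77, 0.002, 0.055, 0.027, -0.11, -0.57, 0.48, 0, 0.035, 0.018, -0.04, -0.19, 0.16, 0.001, 0.012, 0.006])

```text
t: 26.02
ee_pos: [0.3149, -0.3825, 0.2565]
ee_rot: [-3.033, -0.808, 0.0]
wrist_force: [-0.5, 0.4, -2.3]
width: 0.0188
finger_force: 107.9
```

```bash
python3 - <<'E'
from h import *
from path import *
s,R=st();cakes(s,R)
c=np.array([.711,.002]);y=-.168;f=np.array([np.cos(y),np.sin(y)])
lip=list(c+.020*f+.055*f)
run(s["ee_pos"],s["ee_rot"],s["joint_positions"],[(28,lip+[.16],np.degrees(y),0)])
E
```

```text
t 26.02 tcp [ 0.3149 -0.3825  0.2565] x [0.867 0.498 0.001] z [-0.001  0.003 -1.   ] q [-9.570e-01 -3.600e-02  1.376e+00  1.000e-03  1.803e+00  9.300e-02] F [-0.5  0.4 -2.3] M [-0.05  0.16  0.03] w 0.0188
O [ 0.4111 -0.3272  0.2188] lip [ 0.4588 -0.2998  0.2189] tub-lip [-0.0087 -0.5918  0.2189]
top 0.67 [393, 220, 11, 12] pan [126.  32.] tub [  58. -605.] bowl [12. 30.] [138.  144.5 144. ]
top 0.63 [407, 214, 8, 17] pan [121.   2.] tub [  72. -641.] bowl [25. -4.] [141. 146. 146.]
top 0.6 [390, 235, 12, 10] pan [106.  46.] tub [  27. -602.] bowl [-17.  33.] [137. 143. 143.]
top 0.55 [149, 238, 5, 11] pan [362. 503.] tub [21. 54.] bowl [-23. 657.] [133. 139. 140.]
top 0.45 [148, 215, 6, 11] pan [404. 480.] tub [81. 56.] bowl [ 33. 659.] [140. 145. 145.]
start lip [ 0.459 -0.3    0.219] yaw 29.8 th 0.0
ik err 0.000 max dq/row 0.095 max shift 2.16 turn 0.039 qmin [-0.95 -0.09  1.09 -0.    1.71  0.1 ] qmax [-0.03  0.33  1.46  0.    1.8   1.71]
[0.13, -0.07, 0.02, -0.003, 0, 0.002, 0.41, -0.2, 0.05, 0, 0, 0.007, 0.66, -0.32, 0.1, 0, 0, 0.01, 0.91, -0.45, 0.12, 0, 0, 0.015, 1.15, -0.59, 0.16, 0, 0, 0.019, 1.37, -0.73, 0.19, 0, 0, 0.022, 1.58, -0.88, 0.22, 0, 0, 0.026, 1.74, -1.02, 0.25, 0, 0, 0.029, 1.89, -1.18, 0.27, 0, 0, 0.031, 2.01, -1.33, 0.29, 0, 0, 0.034]
[2.09, -1.47, 0.3, 0, 0, 0.036, 2.14, -1.61, 0.32, 0, 0, 0.037, 2.16, -1.73, 0.33, 0, 0, 0.038, 2.14, -1.83, 0.33, 0, 0, 0.038, 2.09, -1.91, 0.33, 0, 0, 0.039, 2.02, -1.97, 0.32, 0, 0, 0.038, 1.92, -1.99, 0.32, 0, 0, 0.037, 1.79, -1.98, 0.31, 0, -0.001, 0.036, 1.65, -1.94, 0.28, 0, 0, 0.034, 1.49, -1.86, 0.27, 0, 0, 0.031]
[1.32, -1.73, 0.25, 0, 0, 0.029, 1.15, -1.59, 0.22, 0, 0, 0.026, 0.97, -1.41, 0.19, 0, 0, 0.022, 0.79, -1.19, 0.15, 0, 0, 0.019, 0.61, -0.95, 0.13, 0, 0, 0.015, 0.44, -0.7, 0.09, 0, 0, 0.01, 0.26, -0.42, 0.06, 0, 0, 0.007, 0.08, -0.14, 0.02, 0, 0, 0.002, 0, 0, 0, 0, 0, 0, 0, 0, 0, 0, 0, 0]
```

Request:
apply_moves(targets=[0.13, -0.07, 0.02, -0.003, 0, 0.002, 0.41, -0.2, 0.05, 0, 0, 0.007, 0.66, -0.32, 0.1, 0, 0, 0.01, 0.91, -0.45, 0.12, 0, 0, 0.015, 1.15, -0.59, 0.16, 0, 0, 0.019, 1.37, -0.73, 0.19, 0, 0, 0.022, 1.58, -0.88, 0.22, 0, 0, 0.026, 1.74, -1.02, 0.25, 0, 0, 0.029, 1.89, -1.18, 0.27, 0, 0, 0.031, 2.01, -1.33, 0.29, 0, 0, 0.034])

```text
t: 27.15
ee_pos: [0.3957, -0.27, 0.2407]
ee_rot: [3.097, 0.51, 0.001]
wrist_force: [0.5, -0.0, -3.2]
width: 0.019
finger_force: 108.1
```

Request:
apply_moves(targets=[2.09, -1.47, 0.3, 0, 0, 0.036, 2.14, -1.61, 0.32, 0, 0, 0.037, 2.16, -1.73, 0.33, 0, 0, 0.038, 2.14, -1.83, 0.33, 0, 0, 0.038, 2.09, -1.91, 0.33, 0, 0, 0.039, 2.02, -1.97, 0.32, 0, 0, 0.038, 1.92, -1.99, 0.32, 0, 0, 0.037, 1.79, -1.98, 0.31, 0, -0.001, 0.036, 1.65, -1.94, 0.28, 0, 0, 0.034, 1.49, -1.86, 0.27, 0, 0, 0.031])

```text
t: 27.98
ee_pos: [0.559, -0.0561, 0.209]
ee_rot: [3.139, -0.057, -0.001]
wrist_force: [0.2, -0.8, -2.2]
width: 0.0184
finger_force: 108.0
```

Request:
apply_moves(targets=[1.32, -1.73, 0.25, 0, 0, 0.029, 1.15, -1.59, 0.22, 0, 0, 0.026, 0.97, -1.41, 0.19, 0, 0, 0.022, 0.79, -1.19, 0.15, 0, 0, 0.019, 0.61, -0.95, 0.13, 0, 0, 0.015, 0.44, -0.7, 0.09, 0, 0, 0.01, 0.26, -0.42, 0.06, 0, 0, 0.007, 0.08, -0.14, 0.02, 0, 0, 0.002, 0, 0, 0, 0, 0, 0, 0, 0, 0, 0, 0, 0])

```text
t: 28.82
ee_pos: [0.6215, 0.0171, 0.1983]
ee_rot: [3.128, -0.26, 0.001]
wrist_force: [-0.1, -0.2, -1.8]
width: 0.0188
finger_force: 108.0
```

```bash
python3 - <<'E'
from h import *
s,R=st();cakes(s,R)
p=ctrl.snapshot("side");t=ctrl.snapshot("top")
for n,q in(("side",p),("top",t)):
    for l in("stand","scoop","bowl","mug","jar","sauce"):
        print(n,l,[([int(v) for v in x["rect"]],round(x["score"],2)) for x in ctrl.outline_of(q,l)[:1]])
    B=np.c_[R[:,0],-R[:,1],-R[:,2]];O=s["ee_pos"]+R@[.111,0,.0377]
    pts=np.array([[55,50,0],[55,-50,0],[-55,50,42],[-55,-50,42],[-170,0,95],[-55,50,0],[-55,-50,0]])/1e3
    print("pred scoop px",np.round(proj(q,pts@B.T+O)).tolist())
    f=np.array([np.cos(-.168),np.sin(-.168),0]);g=np.array([-f[1],f[0],0]);c=np.array([.711,.002,.07])
    print("pred stand px",np.round(proj(q,[c+a*.06*f+b*.025*g for a in(1,-1) for b in(1,-1)])).tolist())
E
```

```text
t 28.82 tcp [0.6215 0.0171 0.1983] x [ 0.986 -0.165  0.001] z [ 0.    -0.002 -1.   ] q [-0.031  0.329  1.09  -0.002  1.723  1.706] F [-0.1 -0.2 -1.8] M [ 0.01  0.19 -0.02] w 0.0188
O [ 0.731  -0.0013  0.1606] lip [ 0.7852 -0.0104  0.1606] tub-lip [ 0.3177 -0.3024  0.1606]
top 0.6 [393, 222, 11, 6] pan [-177. -289.] tub [  57. -606.] bowl [10. 29.] [144. 151. 150.]
top 0.55 [389, 234, 16, 11] pan [-202. -290.] tub [  28. -603.] bowl [-17.  33.] [148. 154. 153.]
top 0.53 [410, 238, 14, 9] pan [-205. -329.] tub [  16. -647.] bowl [-28. -10.] [151. 156. 154.]
top 0.48 [148, 213, 6, 12] pan [-250.  271.] tub [80. 56.] bowl [ 32. 659.] [147.  151.  150.5]
top 0.47 [402, 214, 13, 18] pan [-158. -315.] tub [  73. -640.] bowl [26. -3.] [145.5 152.  151.5]
wrist 0.69 [7, 291, 26, 28] pan [-183.  174.] tub [21. 59.] bowl [ 10. 625.] [174. 189. 190.]
wrist 0.6 [0, 247, 18, 33] pan [-150.  176.] tub [80. 52.] bowl [ 61. 619.] [145. 159. 160.]
side stand [([197, 169, 51, 41], 0.74)]
side scoop [([191, 126, 77, 36], 0.58)]
side bowl []
side mug [([256, 124, 26, 32], 0.96)]
side jar [([242, 140, 16, 29], 0.73)]
side sauce [([163, 179, 25, 65], 0.88)]
pred scoop px [[192.0, 152.0], [214.0, 139.0], [220.0, 150.0], [242.0, 136.0], [265.0, 137.0], [220.0, 163.0], [243.0, 149.0]]
pred stand px [[204.0, 176.0], [215.0, 169.0], [234.0, 189.0], [245.0, 181.0]]
top stand [([263, 173, 28, 12], 0.67)]
top scoop [([272, 178, 11, 23], 0.63)]
top bowl [([377, 190, 80, 79], 0.58)]
top mug [([387, 131, 41, 48], 0.85)]
top jar [([340, 138, 28, 31], 0.93)]
top sauce [([183, 130, 31, 35], 0.85)]
pred scoop px [[267.0, 112.0], [307.0, 118.0], [259.0, 150.0], [303.0, 157.0], [274.0, 199.0], [259.0, 155.0], [301.0, 162.0]]
pred stand px [[275.0, 132.0], [293.0, 135.0], [268.0, 176.0], [287.0, 179.0]]
```

Request:
apply_moves(targets=[0, 0, 0.6, 0, 0, 0, 0, 0, 1.2, 0, 0, 0, 0, 0, 1.5, 0, 0, 0, 0, 0, 1.5, 0, 0, 0, 0, 0, 1.5, 0, 0, 0, 0, 0, 1.2, 0, 0, 0, 0, 0, 0.8, 0, 0, 0, 0, 0, 0.4, 0, 0, 0, 0, 0, 0, 0, 0, 0, 0, 0, 0, 0, 0, 0])

```text
t: 30.65
ee_pos: [0.622, 0.0172, 0.1116]
ee_rot: [3.129, -0.26, 0.002]
wrist_force: [1.1, 0.3, -2.2]
width: 0.0188
finger_force: 108.0
```

```bash
python3 - <<'E'
from h import *
st()
E
```

```text
t 30.65 tcp [0.622  0.0172 0.1116] x [ 0.986 -0.165  0.001] z [ 0.001 -0.002 -1.   ] q [-0.031  0.365  1.218 -0.002  1.558  1.706] F [ 1.1  0.3 -2.2] M [-0.02  0.15 -0.01] w 0.0188
O [ 0.7315 -0.0012  0.0741] lip [ 0.7858 -0.0102  0.0742] tub-lip [ 0.3183 -0.3022  0.0742]
```

Free still at 4 mm; creeping down to contact.

Request:
apply_moves(targets=[0, 0, 0.1, 0, 0, 0, 0, 0, 0.1, 0, 0, 0, 0, 0, 0.1, 0, 0, 0, 0, 0, 0.1, 0, 0, 0, 0, 0, 0.05, 0, 0, 0, 0, 0, 0, 0, 0, 0, 0, 0, 0, 0, 0, 0, 0, 0, 0, 0, 0, 0, 0, 0, 0, 0, 0, 0, 0, 0, 0, 0, 0, 0])

```text
t: 31.48
ee_pos: [0.622, 0.0172, 0.108]
ee_rot: [3.129, -0.26, 0.003]
wrist_force: [-3.7, -0.3, 6.1]
width: 0.0187
finger_force: 109.0
```

```bash
python3 - <<'E'
from h import *
st()
E
```

```text
t 31.48 tcp [0.622  0.0172 0.108 ] x [ 0.986 -0.165  0.002] z [ 0.002 -0.002 -1.   ] q [-0.031  0.367  1.223 -0.002  1.55   1.706] F [-3.7 -0.3  6.1] M [0.   0.56 0.04] w 0.0187
O [ 0.7316 -0.0012  0.0705] lip [ 0.7858 -0.0103  0.0707] tub-lip [ 0.3183 -0.3023  0.0707]
```

Request:
apply_moves(targets=[0, 0, -0.05, 0, 0, 0, 0, 0, 0, 0, 0, 0, 0, 0, 0, 0, 0, 0, 0, 0, 0, 0, 0, 0, 0, 0, 0, 0, 0, 0, 0, 0, 0, 0, 0, 0, 0, 0, 0, 0, 0, 0, 0, 0, 0, 0, 0, 0, 0, 0, 0, 0, 0, 0, 0, 0, 0, 0, 0, 0], fingers=-1)

```text
t: 32.32
ee_pos: [0.6217, 0.0172, 0.1071]
ee_rot: [3.129, -0.26, 0.001]
wrist_force: [-0.6, -0.8, 0.3]
width: 0.0851
finger_force: 0.0
```

Request:
apply_moves(targets=[0, 0, -0.5, 0, 0, 0, 0, 0, -1, 0, 0, 0, 0, 0, -1.5, 0, 0, 0, 0, 0, -1.5, 0, 0, 0, 0, 0, -1.5, 0, 0, 0, 0, 0, -1.5, 0, 0, 0, -1.5, 0, -1.5, 0, 0, 0, -2, 0, -1.5, 0, 0, 0, -1, 0, 0, 0, 0, 0, 0, 0, 0, 0, 0, 0])

```text
t: 33.15
ee_pos: [0.5769, 0.0252, 0.2152]
ee_rot: [3.129, -0.259, 0.007]
wrist_force: [1.2, -0.3, 0.6]
width: 0.0856
finger_force: 0.0
```

```bash
python3 - <<'E'
from h import *
O=np.array([.7316,-.0012,.0705]);y=-.166
B=Ro.from_euler("z",y).as_matrix()
for k in range(2):
  s,R=st();cakes(s,R,("top",))
  pts=np.array([[55,50,0],[55,-50,0],[-170,0,95],[-55,50,0],[-170,0,104],[-65,0,104],[-55,-50,42]])/1e3
  for n in("side","wrist","top"):
    p=ctrl.snapshot(n)
    if n=="wrist":p=world(p,s)
    q=proj(p,pts@B.T+O);print(n,"pred",np.round(np.r_[q.min(0),np.ptp(q,axis=0)]),[([int(v) for v in x["rect"]],round(x["score"],2)) for x in ctrl.outline_of(p,"scoop")[:1]],[([int(v) for v in x["rect"]],round(x["score"],2)) for x in ctrl.outline_of(p,"bowl")[:1]])
E
```

```text
t 33.15 tcp [0.5769 0.0252 0.2152] x [ 0.986 -0.164  0.005] z [ 0.004 -0.002 -1.   ] q [-0.019  0.194  1.215 -0.002  1.728  1.716] F [ 1.2 -0.3  0.6] M [ 0.01 -0.02  0.01] w 0.0856
O [0.6866 0.0069 0.178 ] lip [ 0.7408 -0.0021  0.1783] tub-lip [ 0.2733 -0.2941  0.1783]
top 0.64 [392, 222, 11, 9] pan [-134. -284.] tub [  58. -606.] bowl [11. 30.] [144. 151. 151.]
top 0.49 [408, 236, 16, 9] pan [-161. -323.] tub [  17. -646.] bowl [-27.  -9.] [148. 154. 153.]
top 0.44 [148, 237, 6, 11] pan [-253.  256.] tub [23. 54.] bowl [-22. 657.] [146. 151. 151.]
side pred [194. 153.  70.  37.] [([196, 152, 71, 36], 0.94)] [([298, 121, 50, 38], 0.81)]
wrist pred [197. -66. 118. 288.] [([188, 0, 127, 224], 0.62)] []
top pred [260. 125.  44.  80.] [([269, 128, 8, 78], 0.57)] [([378, 191, 76, 79], 0.83)]
t 33.7 tcp [0.5774 0.0248 0.2118] x [ 0.986 -0.165  0.   ] z [-0.    -0.002 -1.   ] q [-0.02   0.2    1.215 -0.002  1.727  1.716] F [ 0.7 -0.5 -0.4] M [ 0.   -0.    0.02] w 0.0854
O [0.6868 0.0064 0.1741] lip [ 0.7411 -0.0026  0.1741] tub-lip [ 0.2736 -0.2946  0.1741]
top 0.72 [408, 235, 18, 12] pan [-161. -325.] tub [  17. -648.] bowl [-27. -10.] [149.5 154.5 153. ]
top 0.69 [148, 213, 9, 14] pan [-205.  265.] tub [81. 54.] bowl [ 33. 657.] [142. 147. 148.]
side pred [194. 153.  70.  37.] [([194, 151, 71, 36], 0.71)] [([299, 121, 51, 39], 0.77)]
wrist pred [196. -68. 120. 293.] [([189, 0, 125, 224], 0.81)] []
top pred [260. 125.  44.  80.] [([267, 126, 10, 81], 0.56)] [([378, 190, 75, 76], 0.77)]
```

```bash
python3 -c "
from station import ctrl
print(ctrl.sign_off())"
```

```text
the job is handed in; nothing more can be done
None
```

I handed the job in at about 34 s, within the 72 s limit: four rice cakes are in the bowl, two are still in the tub, and the empty scoop rests level on its stand, released. The final camera checks agreed with this, but sign-off gave no verdict.

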